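# Turn the day's brass offcuts into the safety-lidded scrap tub

### The arm

A 7-joint arm with a two-finger parallel gripper is mounted at the origin on the work surface. World frame = base frame: x ahead of the robot, y to its left, z up, the work surface at z = 0. Lengths are in m, angles in rad, forces in N, time in s.
With the tool pointing down it reaches from about 0.425 to 0.925 m from the base axis. Payload 6.8 kg.
Tool frame: the origin (TCP) lies at the very end of the fingers, on their centre line; the grasp point (between the pads) lies r.grip_depth behind it (r.grip_depth is the distance from the TCP to the grasp point, in m); z points along the fingers, x is the direction in which the jaws open and shut, and the axes are right-handed (so a half turn about z gives the same grasp; the last joint's range is limited). The gripper opens to 85 mm and grips with 20 to 120 N. Pads are 22 mm wide; open, the fingers measure 114 mm over their backs; the gripper's body (76 mm by 85 mm) begins 54 mm behind the grasp point. The pads swing forward as they close: fully open they stand 13 mm farther back than shut.
Start: joints at [1.003, 0.477, 0.022, 1.555, -0.011, 1.109, -0.083], TCP at [0.3, -0.605, 0.231] pointing down, gripper open.
Joint ranges: [-2.96, 2.96], [-0.34, 2.1], [-1.41, 1.46], [0.24, 2.44], [-1.37, 4.51], [0.17, 1.92], [-2.96, 2.96]. Speed limits (rad/s): [2.39, 2.39, 3.14, 3.14, 3.14, 3.14, 3.14].

### API

Orientations are given as a rotation vector (axis times angle).
In Python, from bench import readout, grab_frame, workorder, r gives the robot as it stands.
- The arm moves only by the shell command python3 -m handwheel 'ROWS' [FORCE]. ROWS is text: rows parted by semicolons, each of 7 numbers parted by spaces: the shift along the tool's x, y, z in mm, then the turn, a rotation vector about the tool's x, y, z in degrees, then the finger opening in mm, from 0 to 85.4. A call has 1 to 12 rows; each row is the pose to reach, as a shift and turn from the pose commanded when the call began, along the tool's axes at that moment; what a row does not reach only later rows make up. A row lasts 1/8 s, in which the tool goes at most 62.5 mm and 10.7 degrees, less where a joint would pass 70% of its speed; a pose out of reach is approached as far as the arm can. A call with a gripper value outside its range is refused whole. The fingers move at their own pace and stop on an object; FORCE is the grip in N (left out, the last holds). Time passes only in rows, so rows that repeat a pose let the fingers close. It gives the time, the measured TCP pose, the force and the opening at its end, in the units of the state.
- readout.get_obs(): the state, without advancing time (a new reading comes with each control period).
- grab_frame(name): name is "scene" or "top" or "wrist"; returns a dict with "pixels" (384x512x3 uint8, red, green, blue), "fx", "fy", "cx", "cy" (pixels), "rvec" (rotation vector, rad) and "tvec" (3), from world to camera coordinates, as OpenCV has them. Camera axes: x right, y down, z forward; pixel columns grow to the right and rows downward; lengths in m; the calibration is good to about 2 mm. A picture is of the moment at which its call begins. There is no depth.
- workorder.hand_in(): hands the job in, once; it reports no verdict.
The state is a dict: "clock": time; "joints": joint angles; "qvel": joint speeds; "tau": joint torques, N m; "tcp_pos": TCP position; "orientation": TCP orientation; "contact_force": force on the tool from outside, world axes, zero at the start; "moment": the same for the moment, N m; "grip_width": finger opening in m.
Only numpy, scipy, OpenCV 4.12 (cv2) and the standard library are available. Lean on these libraries where they do the work, as an engineer would, in place of code of your own. Each camera call takes 0.05 s, during which the arm holds its last target.

### The job

Put the day's brass offcuts away in the scrap tub: push its red safety lid down and turn it anticlockwise to unlock it, take it off, and tip the scoop's load of offcuts into the tub. The offcuts lying loose on the bench must go in the tub too, with the scoopful or by hand. Finish with the empty scoop lying flat on the bench and the lid back on the tub, pushed down and turned clockwise until it locks again, without disturbing the other things on the bench.

Things in the scene. Friction and masses are not known exactly. Their poses are not given: they have to be found in the camera images.
- tub: white round plastic scrap tub with orange band, 144 mm across, fixed in a 170 x 170 x 18 mm plywood holder screwed to the bench; cannot move. Origin under its centre at bench height, z up. Rim 110 mm up; mouth 114 mm wide inside, neck 122 mm outside; inner floor 5 mm up. Three bayonet lugs stand out from the neck, 120 degrees apart, one on its x axis; a notch below each holds a lid lug
- tub_mouth (a point): centre of the tub's mouth at rim height, 110 mm above the bench. The black sealing ring (112 to 123 mm across) stands on the rim, up to 10 mm above it
- seal (a joint): springy slippery black sealing ring on the tub's rim, slides along z; metres, grows as it is pushed down. -0.003 free (top 120 mm above the bench), 0 under the locked lid, +0.0065 fully down. Pushes the lid up with 2.4 N at -0.003, 6 N at 0, 14 N at +0.0065. The lid turns past the ratchet teeth only with it pushed to +0.004 or more (5 to 6 mm is safe)
- lid: red push-and-turn (child-resistant) lid, 158 mm across, 29 mm high, about 90 g, with a straight grip rib 100 x 16 x 26 mm high along its x axis on top (rib top 55 mm above the origin). Origin: centre of the skirt's lower edge, z up. Three lugs, 120 degrees apart (one on its x axis), stand inward at that edge. May be laid on the bench. Starts locked; not pushed down it turns only 3 degrees
- lid_rib (a point): middle of the grip rib, 47 mm above the lid's origin. Unlock: push the lid down, turn 28 to 90 (best 60) degrees anticlockwise seen from above, let up: it rises to the free ring and lifts straight off
- tub_notch (a point): a locked place for a lid lug: on the tub's neck, on its x axis. Locked: lid origin 93 mm above the tub's, lid x along tub x (or 120 degrees from it either way). To lock: set the lid on, centred within about 2.5 mm, 28 to 90 (best 60) degrees anticlockwise of a locked position, push down, turn clockwise to the stop 3 degrees past locked, let up
- scoop: aluminium scoop 150 mm long (x) x 92 mm wide, open in front (+x), walls 28 mm high on the other sides, walls and floor 3 mm thick; about 170 g. Origin under the centre of the floor, z up. A black handle bar, 16 mm wide, lies along x over its rear half, x -84 to -6 mm, 62 to 74 mm above the underside, on a post at the back. Offcuts start sliding at about 25 to 36 degrees of tilt
- scoop_grip (a point): middle of the scoop's handle bar: x -34, y 0, z 68 mm from the scoop's origin
- scoop_lip (a point): middle of the scoop's front lip, on the floor: x +75, y 0, z 3 mm from the scoop's origin
- scoopful1: cast brass offcut: square bar 66 x 9 x 9 mm along x, a round pouring stump (16 to 20 mm across, 22 mm high) standing at x -26 mm, a gate stub (reaching to y +15 mm, 8 mm high) at x +26 mm; 70 g. Origin under the middle of the bar, z up. Pinch the bare bar (9 mm wide across y) between x -15 and +20 mm. Starts in the scoop
- scoopful2: cast brass offcut: square bar 66 x 9 x 9 mm along x, a round pouring stump (16 to 20 mm across, 22 mm high) standing at x -26 mm, a gate stub (reaching to y +15 mm, 8 mm high) at x +26 mm; 70 g. Origin under the middle of the bar, z up. Pinch the bare bar (9 mm wide across y) between x -15 and +20 mm. Starts in the scoop
- offcut1: cast brass offcut: square bar 66 x 9 x 9 mm along x, a round pouring stump (16 to 20 mm across, 22 mm high) standing at x -26 mm, a gate stub (reaching to y +15 mm, 8 mm high) at x +26 mm; 70 g. Origin under the middle of the bar, z up. Pinch the bare bar (9 mm wide across y) between x -15 and +20 mm. Starts loose on the bench; may be absent
- offcut2: cast brass offcut: square bar 66 x 9 x 9 mm along x, a round pouring stump (16 to 20 mm across, 22 mm high) standing at x -26 mm, a gate stub (reaching to y +15 mm, 8 mm high) at x +26 mm; 70 g. Origin under the middle of the bar, z up. Pinch the bare bar (9 mm wide across y) between x -15 and +20 mm. Starts loose on the bench; may be absent
- offcut3: cast brass offcut: square bar 66 x 9 x 9 mm along x, a round pouring stump (16 to 20 mm across, 22 mm high) standing at x -26 mm, a gate stub (reaching to y +15 mm, 8 mm high) at x +26 mm; 70 g. Origin under the middle of the bar, z up. Pinch the bare bar (9 mm wide across y) between x -15 and +20 mm. Starts loose on the bench; may be absent
- offcut4: cast brass offcut: square bar 66 x 9 x 9 mm along x, a round pouring stump (16 to 20 mm across, 22 mm high) standing at x -26 mm, a gate stub (reaching to y +15 mm, 8 mm high) at x +26 mm; 70 g. Origin under the middle of the bar, z up. Pinch the bare bar (9 mm wide across y) between x -15 and +20 mm. Starts loose on the bench; may be absent
- pliers: bystander: green-handled pliers, 160 mm
- hammer: bystander: hammer, 220 mm
- brush: bystander: bench brush, 200 mm
- dish: bystander: round white dish, 116 mm across, with brass findings
- bench_block: bystander: steel bench block on rubber, 85 mm square, 28 mm high
- ring_clamp: bystander: wooden ring clamp with brass band, 140 mm
- loupe: bystander: black folding loupe, 75 mm
Things that resemble listed ones, but are neither listed nor needed, are in the scene too. Of the things shaped like the scoop, the aluminium one is meant.

How it is judged:
By the outcome, as a careful person would: the job done as asked, in the order asked, and still so for the second after the job is handed in, with the robot touching nothing.
Of offcut1, offcut2, offcut3, offcut4 only 2 to 4 are there at a start; the rules pass over those that are not, and their reading is None.
At some moment in a run one of offcut1, offcut2, offcut3, offcut4 may be knocked a few centimetres aside while the robot is not near it.
It also fails if it takes over 208 s, if anything falls off the work surface, if the arm or the gripper's body presses on something with over 40 N, if the wrist force passes 120 N, or if a joint passes its speed limit or range.

## Working session

There is one attempt and no reset: what is moved stays moved. The work goes in short steps, Python scripts to look and compute and a shell command to move; the robot and the scene stay as the last step left them, time stands still between calls to the robot, and variables do not carry over. Pictures are saved under pics/ and viewed, and the job is handed in when it is done.

```bash
ls -la; mkdir -p pics
cat > h.py <<'E'
import numpy as np, cv2
from bench import readout, grab_frame, workorder, r
def save(name, fn, crop=None, scale=1):
    f=grab_frame(name); im=cv2.cvtColor(f["pixels"],cv2.COLOR_RGB2BGR)
    np.savez('pics/'+fn+'.npz',**{k:np.asarray(v) for k,v in f.items()})
    if crop: im=im[crop[1]:crop[3],crop[0]:crop[2]]
    if scale!=1: im=cv2.resize(im,None,fx=scale,fy=scale,interpolation=cv2.INTER_CUBIC)
    cv2.imwrite('pics/'+fn+'.png',im); return f
def load(fn): return dict(np.load('pics/'+fn+'.npz'))
def ray(f,u,v):
    R=cv2.Rodrigues(np.asarray(f["rvec"],float))[0]; t=np.asarray(f["tvec"],float).ravel()
    d=R.T@np.array([(u-f["cx"])/f["fx"],(v-f["cy"])/f["fy"],1.0]); return -R.T@t, d
def onz(f,u,v,z):
    c,d=ray(f,u,v); return c+d*(z-c[2])/d[2]
def proj(f,p):
    R=cv2.Rodrigues(np.asarray(f["rvec"],float))[0]; q=R@np.asarray(p)+np.asarray(f["tvec"]).ravel()
    return np.array([f["fx"]*q[0]/q[2]+f["cx"],f["fy"]*q[1]/q[2]+f["cy"]])
def state():
    o=readout.get_obs(); R=cv2.Rodrigues(np.asarray(o["orientation"],float))[0]
    return o,np.array(o["tcp_pos"]),R
E
python3 - <<'E'
from h import *
o=readout.get_obs(); print(o, r.grip_depth)
for n in ["scene","top","wrist"]:
    f=save(n,n+"0",scale=1.5); print(n,f["fx"],f["cx"],f["cy"],ray(f,256,192))
E
```

```text
total 12
drwxr-xr-x  3 agent agent 4096 Dec  6 08:38 .
drwxr-xr-x 23 root  root  4096 Dec  6 08:38 ..
drwxr-xr-x  2 agent agent 4096 Dec  6 08:38 pics
{'clock': 0.0, 'joints': array([ 1.00289132,  0.47777358,  0.02233453,  1.55641179, -0.01149489,
        1.10928694, -0.08307441]), 'qvel': array([-0.00110404,  0.00123142,  0.00189588, -0.00103937,  0.00028567,
       -0.0004244 , -0.00182161]), 'tau': array([ 2.31116601e-04, -5.96451795e+01,  1.60783231e+00, -2.81192654e+01,
        1.24570553e-02,  9.45960899e-03,  3.03198567e-05]), 'tcp_pos': array([ 0.29928628, -0.60439141,  0.23036013]), 'orientation': array([-2.66857638e+00,  1.65626412e+00,  2.43893697e-03]), 'contact_force': array([-0.21369494, -0.65189018, -0.87467727]), 'moment': array([-0.03024739,  0.00100898, -0.0179676 ]), 'grip_width': 0.08525389757982718} 0.0187
scene 360.4940733880712 257.1999402644616 192.57258131951505 (array([1.01681245, 0.70255774, 0.67260909]), array([-0.48834622, -0.6852367 , -0.54035381]))
top 359.9102261412058 254.31515307790127 192.47069465338558 (array([0.28139885, 0.00688344, 1.19651177]), array([ 0.22441161, -0.022701  , -0.97424212]))
wrist 327.09129794218126 248.7511889643141 189.16134977105216 (array([ 0.36763268, -0.5711955 ,  0.3725876 ]), array([-0.26176717, -0.15207308, -0.953372  ]))
```

View pics/top0.png

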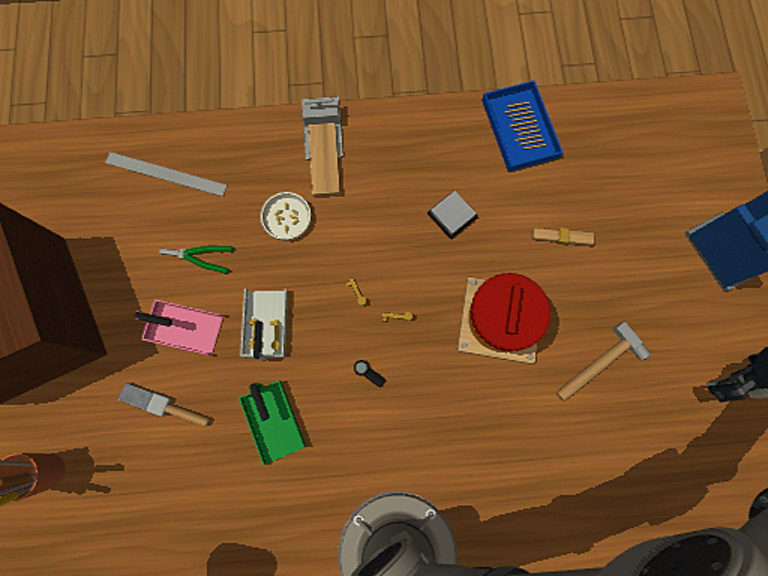

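View pics/scene0.png

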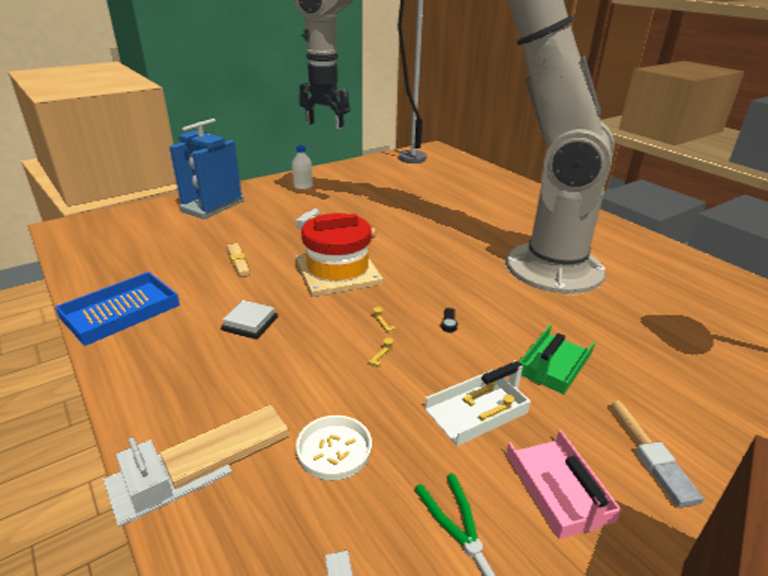

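View pics/wrist0.png

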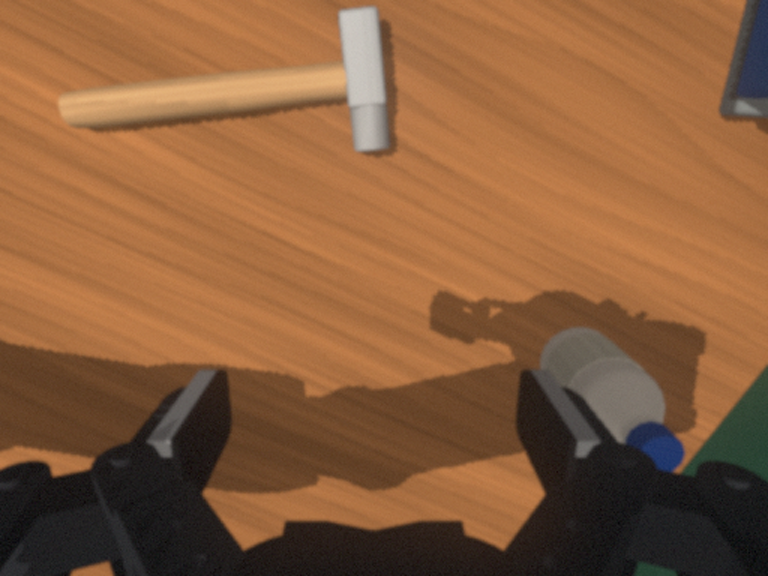

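The scoop-shaped things, in top-view pixels (picture scaled x1.5), are pink (180,325), green (272,420) and bare aluminium with two offcuts (265,325). The aluminium one matches the description. The loose offcuts are at (357,291) and (398,317). The blue tray, dish and box hold lookalikes. I'll check with close crops and measure.

Run:
```python
from h import *
f=load("top0"); im=cv2.cvtColor(f["pixels"],cv2.COLOR_RGB2BGR)
a=cv2.resize(im[170:260,150:290],None,fx=5,fy=5,interpolation=cv2.INTER_CUBIC); cv2.imwrite("pics/c1.png",a)
hsv=cv2.cvtColor(im,cv2.COLOR_BGR2HSV)
m=((hsv[...,0]<6)|(hsv[...,0]>174))&(hsv[...,1]>180)
m=m.astype(np.uint8); n,l,s,c=cv2.connectedComponentsWithStats(m)
for i in range(1,n):
    if s[i,4]>300: print(s[i],c[i],onz(f,*c[i],0.122))
for u,v in [(357,291),(398,317),(265,325),(569,378)]: print((u,v),onz(f,u/1.5,v/1.5,0.005))
b=cv2.resize(im[175:250,300:375],None,fx=8,fy=8,interpolation=cv2.INTER_CUBIC); cv2.imwrite("pics/c2.png",b)
```

```text
[ 314  182   53   52 2153] [339.97306085 207.74268463] [ 0.45979427 -0.26817148  0.122     ]
(357, 291) [0.55376764 0.04057523 0.005     ]
(398, 317) [ 0.48697378 -0.04674472  0.005     ]
(265, 325) [0.49252488 0.25049254 0.005     ]
(569, 378) [ 0.32288474 -0.40699953  0.005     ]
```

View pics/c1.png

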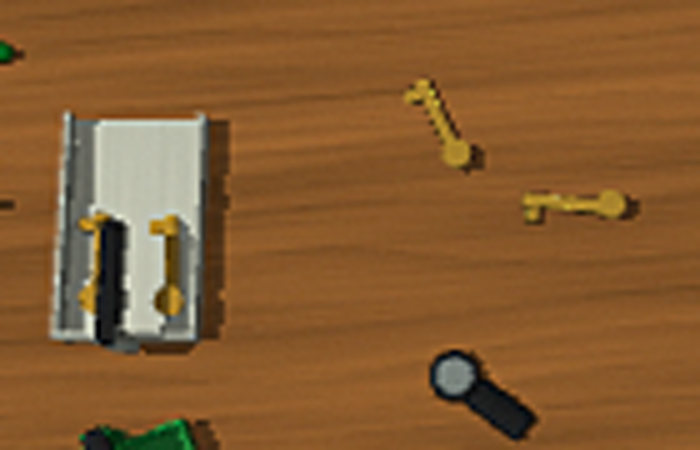

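View pics/c2.png

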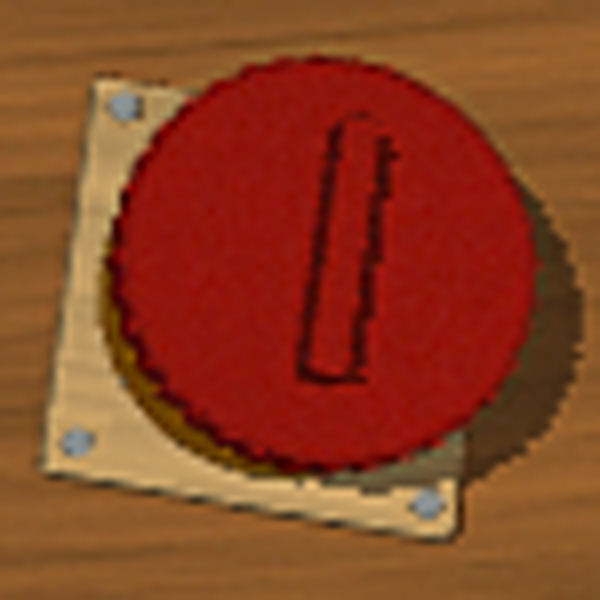

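The crops confirm the aluminium scoop. It holds two brass offcuts and its handle is at c1 (110,290). The red lid's rib is at c2 (345,250). Next I'll measure the rib and the bench layout, and write a pose-to-row helper.

```bash
cat >> h.py <<'E'
def Rdown(yaw):  # yaw deg of tool x
    a=np.deg2rad(yaw); x=np.array([np.cos(a),np.sin(a),0]); z=np.array([0,0,-1.]); return np.stack([x,np.cross(z,x),z],1)
def plan(pos,R1,base=None):
    """rows from the current pose (measured, or given commanded base=(p,R))"""
    if base is None: o,p,R=state()
    else: p,R=base
    d=R.T@(np.asarray(pos)-p)*1000; rv=np.rad2deg(cv2.Rodrigues(R.T@R1)[0].ravel())
    print("shift",d.round(1),"turn",rv.round(1))
    return d,rv
def yawof(R): return np.rad2deg(np.arctan2(R[1,0],R[0,0]))
E
python3 - <<'E'
from h import *
f=load("top0")
def c2(u,v,z): return onz(f,300+u/8-0.5+.0625,175+v/8-.5+.0625,z)
# rib top bounds
A=c2(358,112,.148);B=c2(332,382,.148); print(A,B,"yaw",np.rad2deg(np.arctan2(*(A-B)[1::-1])), (A+B)/2)
# holder corners at z .018
C=[c2(95,78,.018),c2(45,470,.018),c2(458,540,.018)]
print(C, np.rad2deg(np.arctan2(*(C[0]-C[1])[1::-1])), np.rad2deg(np.arctan2(*(C[2]-C[1])[1::-1])), (C[0]+C[2])/2)
for n,u,v in [("block",453,215),("clamp",563,237),("dish",287,216),("loupe",370,372),("hammerhead",632,342),("hammerend",560,395),("tray",523,170),("clampL",533,235),("blockR",478,215),("blockbot",455,238)]: print(n,onz(f,u/1.5,v/1.5,0.01).round(3))
o,p,R=state(); print(p,yawof(R))
plan([.46,-.268,.30],Rdown(-98))
E
```

```text
[ 0.51242522 -0.28223144  0.148     ] [ 0.41211206 -0.25893849  0.148     ] yaw -13.072548953956579 [ 0.46226864 -0.27058496  0.148     ]
[array([ 0.56454825, -0.20938292,  0.018     ]), array([ 0.40165662, -0.16995235,  0.018     ]), array([ 0.35995647, -0.33439314,  0.018     ])] -13.607624502856982 -104.22954407274284 [ 0.46225236 -0.27188803  0.018     ]
block [ 0.716 -0.195  0.01 ]
clamp [ 0.642 -0.442  0.01 ]
dish [0.744 0.19  0.01 ]
loupe [0.37  0.025 0.01 ]
hammerhead [ 0.389 -0.556  0.01 ]
hammerend [ 0.288 -0.38   0.01 ]
tray [ 0.815 -0.373  0.01 ]
clampL [ 0.653 -0.374  0.01 ]
blockR [ 0.711 -0.253  0.01 ]
blockbot [ 0.66  -0.193  0.01 ]
[ 0.29934299 -0.60450264  0.23056105] -63.65580117301393
shift [-230.4 -293.3  -69.1] turn [ 0.   0.1 34.3]
```

```bash
python3 - <<'E'
from h import *
plan([.462,-.271,.30],Rdown(-103.4))
E
python3 -m handwheel '-58 -73 -70 0 0 10 85;-116 -147 -70 0 0 20 85;-174 -220 -70 0 0 30 85;-227 -296 -70 0 0 39.8 85;-227 -296 -70 0 0 39.8 85;-227 -296 -70 0 0 39.8 85;-227 -296 -70 0 0 39.8 85;-227 -296 -70 0 0 39.8 85;-227 -296 -70 0 0 39.8 85;-227 -296 -70 0 0 39.8 85'
python3 - <<'E'
from h import *
o,p,R=state(); print(p,yawof(R),o["joints"].round(2),o["contact_force"])
save("wrist","w1",scale=1.5);save("top","t1",scale=1.5)
E
```

```text
shift [-226.8 -293.8  -69.1] turn [ 0.   0.1 39.7]
clock: 1.4
tcp_pos: [0.463, -0.272, 0.3011]
orientation: [1.941, -2.469, -0.0]
contact_force: [-0.4, 0.2, 0.2]
grip_width: 0.085
[ 0.46303988 -0.27198593  0.30107127] -103.64919007366976 [ 0.43  0.19 -0.02  1.8   0.01  1.16 -1.4 ] [-0.39949398  0.2010395   0.17416219]
```

View pics/w1.png

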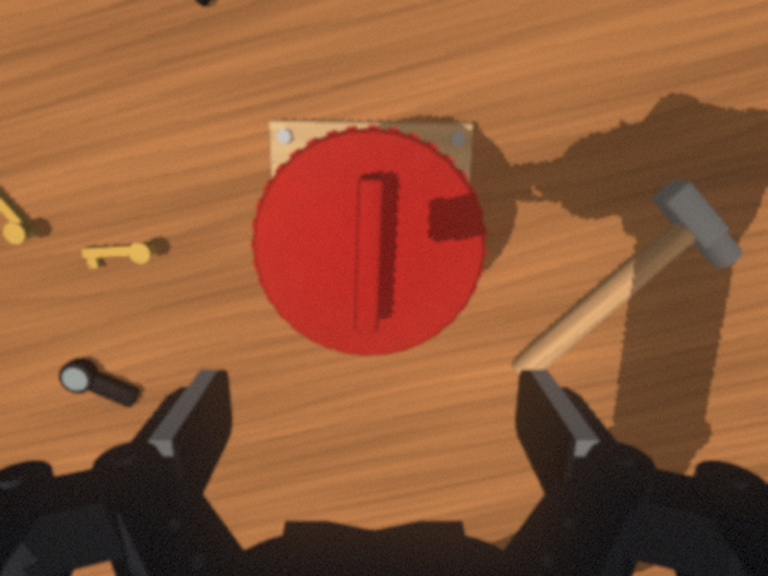

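View pics/t1.png

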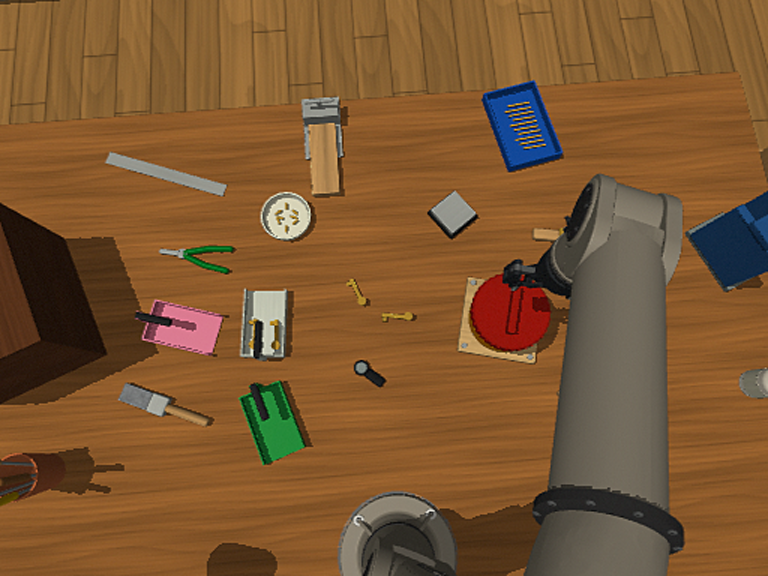

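Run:
```python
from h import *
f=load("w1")
A=onz(f,371/1.5,177/1.5,.148);B=onz(f,367/1.5,333/1.5,.148);print(A,B,np.linalg.norm(A-B),np.rad2deg(np.arctan2(*(A-B)[1::-1])),(A+B)/2)
print(onz(f,369/1.5,241/1.5,.122))
# red circle fit
im=cv2.cvtColor(f["pixels"],cv2.COLOR_RGB2HSV); m=(((im[...,0]<5)|(im[...,0]>174))&(im[...,1]>170)).astype(np.uint8)
c=max(cv2.findContours(m,0,1)[0],key=cv2.contourArea)[:,0]
h=cv2.convexHull(c)[:,0]; P=np.array([onz(f,u,v,.122)[:2] for u,v in h]); (x,y),rr=cv2.minEnclosingCircle(P.astype(np.float32)); print("circle",x,y,rr)
hc=cv2.fitEllipse(h); print(hc)
o,p,R=state(); plan([.462,-.271,.135],Rdown(-103.4))
```

```text
[ 0.51300451 -0.28235987  0.148     ] [ 0.41708769 -0.25620861  0.148     ] 0.09941792394889479 -15.250745723514274 [ 0.4650461  -0.26928424  0.148     ]
[ 0.47053748 -0.27049884  0.122     ]
circle 0.4663125276565552 -0.2690303921699524 0.0782729908823967
((245.59498596191406, 159.8048095703125), (151.9195098876953, 155.2349395751953), 91.17057037353516)
shift [ -0.    1.4 166.1] turn [ 0.  -0.  -0.2]
```

Wrist view: the rib runs from (371,177) to (367,333), so the lid is centred at about (0.464,-0.270) with its rib at -14°. Moving down to grip the rib.

```bash
python3 -m handwheel '-2 0 40 0 0 0 60;-2 0 80 0 0 0 50;-2 0 120 0 0 0 50;-2 0 150 0 0 0 50;-2 0 165 0 0 0 50;-2 0 172 0 0 0 50;-2 0 175 0 0 0 50;-2 0 175 0 0 0 50' 
python3 -m handwheel '0 0 0 0 0 0 10;0 0 0 0 0 0 10;0 0 0 0 0 0 10;0 0 0 0 0 0 10;0 0 0 0 0 0 10;0 0 0 0 0 0 10' 60
python3 - <<'E'
from h import *
o,p,R=state(); print(p,yawof(R),o["contact_force"],o["moment"])
save("wrist","w2",scale=1.5)
E
```

```text
clock: 2.5
tcp_pos: [0.4651, -0.2685, 0.127]
orientation: [-1.945, 2.466, -0.002]
contact_force: [1.0, -0.3, 0.1]
grip_width: 0.0498
clock: 3.25
tcp_pos: [0.4649, -0.2684, 0.1266]
orientation: [-1.946, 2.466, -0.001]
contact_force: [-0.4, -1.5, 4.8]
grip_width: 0.0146
[ 0.46489751 -0.26844361  0.12655528] -103.45557949340613 [-0.37394725 -1.53588775  4.84437469] [-0.33376509  0.07587129  0.07094153]
```

View pics/w2.png

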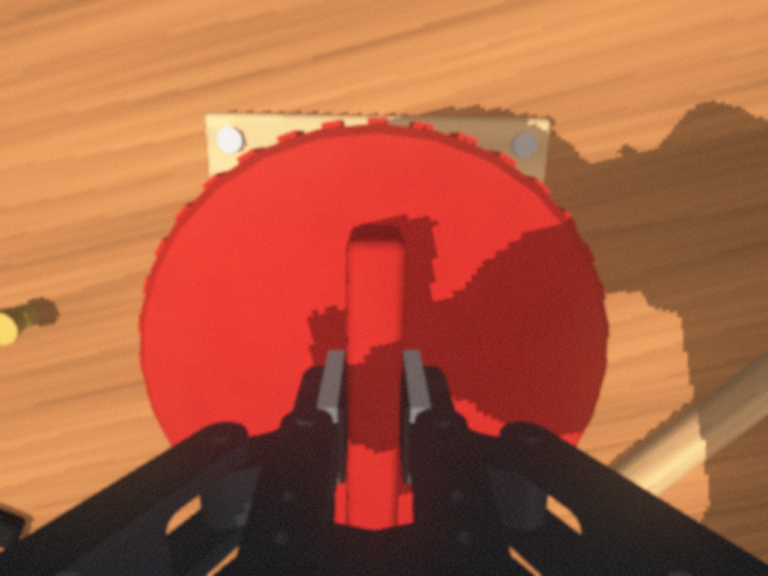

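```bash
python3 -m handwheel '0 0 2 0 0 0 10;0 0 4 0 0 0 10;0 0 6 0 0 0 10;0 0 6 0 0 0 10;0 0 6 0 0 0 10'
python3 - <<'E'
from h import *
o,p,R=state(); print(p,yawof(R),o["contact_force"],o["moment"])
E
```

```text
clock: 3.92
tcp_pos: [0.465, -0.2685, 0.1212]
orientation: [-1.946, 2.466, -0.002]
contact_force: [-2.2, 1.0, 10.7]
grip_width: 0.0148
[ 0.46496264 -0.26847487  0.12116218] -103.45865183545463 [-2.19521221  1.0382918  10.72670271] [-0.00106365  0.50013667  0.03810103]
```

```bash
python3 -m handwheel '0 0 1 0 0 0 10;0 0 1 0 0 -8 10;0 0 1 0 0 -16 10;0 0 1 0 0 -24 10;0 0 1 0 0 -32 10;0 0 1 0 0 -40 10;0 0 1 0 0 -48 10;0 0 1 0 0 -56 10;0 0 1 0 0 -60 10;0 0 1 0 0 -60 10;0 0 1 0 0 -60 10'
python3 - <<'E'
from h import *
o,p,R=state(); print(p,yawof(R),o["contact_force"],o["moment"])
save("wrist","w3",scale=1.5)
E
```

```text
clock: 5.3
tcp_pos: [0.4661, -0.2686, 0.1207]
orientation: [-2.919, 1.163, -0.005]
contact_force: [0.1, -0.4, 12.8]
grip_width: 0.0147
[ 0.46609918 -0.26860829  0.12068102] -43.44050259715222 [ 0.12208831 -0.37983518 12.77702661] [0.02657109 0.14945534 0.14856769]
```

View pics/w3.png

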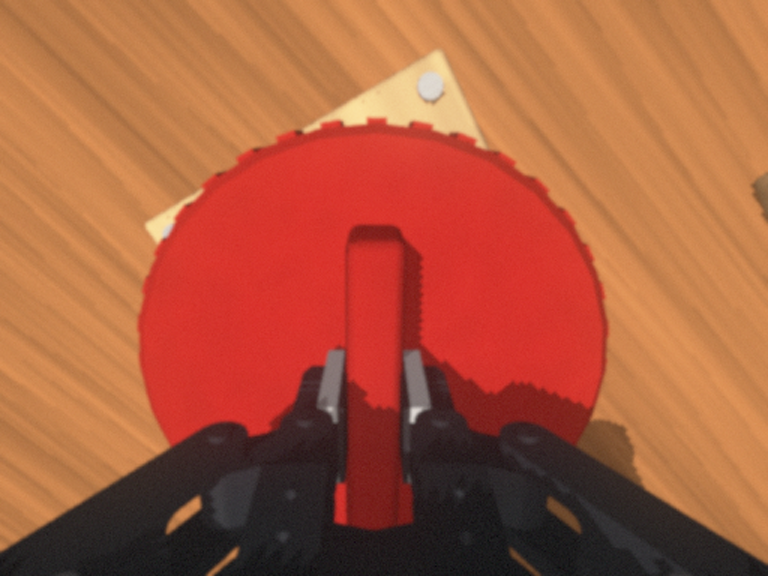

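The lid turned the full 60° relative to the holder. Now lifting it straight off.

```bash
python3 -m handwheel '0 0 -4 0 0 0 10;0 0 -8 0 0 0 10;0 0 -14 0 0 0 10;0 0 -22 0 0 0 10;0 0 -35 0 0 0 10;0 0 -60 0 0 0 10;0 0 -80 0 0 0 10;0 0 -80 0 0 0 10'
python3 - <<'E'
from h import *
o,p,R=state(); print(p,yawof(R),o["contact_force"],o["moment"])
save("scene","s1",scale=1.5);save("top","t2",scale=1.5)
plan([.715,.005,.200],Rdown(-43.4))
E
```

```text
clock: 6.35
tcp_pos: [0.4655, -0.2686, 0.2011]
orientation: [2.918, -1.163, 0.005]
contact_force: [0.1, 0.2, -1.5]
grip_width: 0.0148
[ 0.46547308 -0.2686014   0.20106316] -43.46587987691771 [ 0.14084228  0.21093391 -1.46894955] [ 0.04413462  0.00582862 -0.00146783]
shift [  -5.8 -370.8   -1.1] turn [ 0.   0.  -0.1]
```

View pics/s1.png

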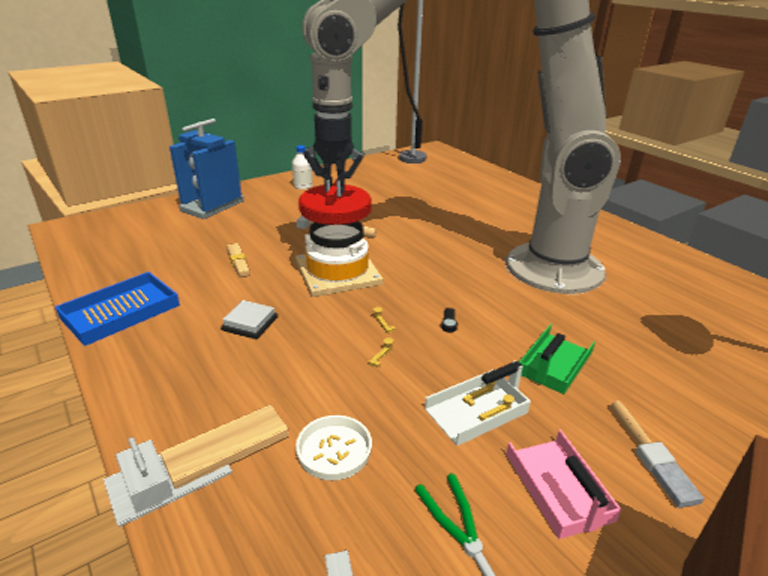

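The lid is off, in the hand over the tub, with the black ring visible at (335,233). I'll carry it to the free patch at (0.715, 0.005).

```bash
python3 -m handwheel '-1 -50 0 0 0 0 10;-2 -100 0 0 0 0 10;-3 -150 0 0 0 0 10;-4 -200 0 0 0 0 10;-5 -250 0 0 0 0 10;-6 -300 0 0 0 0 10;-6 -340 0 0 0 0 10;-6 -371 0 0 0 0 10;-6 -371 40 0 0 0 10;-6 -371 80 0 0 0 10;-6 -371 120 0 0 0 10;-6 -371 140 0 0 0 10'
python3 -m handwheel '0 0 15 0 0 0 10;0 0 21 0 0 0 10;0 0 25 0 0 0 10;0 0 25 0 0 0 10'
python3 - <<'E'
from h import *
o,p,R=state(); print(p,yawof(R),o["contact_force"])
E
```

```text
clock: 7.95
tcp_pos: [0.7129, 0.005, 0.0552]
orientation: [2.916, -1.162, -0.008]
contact_force: [0.3, 0.1, 0.1]
grip_width: 0.0149
clock: 8.45
tcp_pos: [0.7159, 0.0053, 0.035]
orientation: [-2.918, 1.163, -0.002]
contact_force: [0.3, -0.1, -1.8]
grip_width: 0.0151
[0.71586253 0.00528513 0.03503259] -43.45964856005484 [ 0.30321647 -0.10666606 -1.83854591]
```

```bash
python3 -m handwheel '0 0 1 0 0 0 10;0 0 2 0 0 0 10;0 0 2 0 0 0 10;0 0 2 0 0 0 10' ; python3 -m handwheel '0 0 0 0 0 0 20;0 0 0 0 0 0 40;0 0 0 0 0 0 40;0 0 0 0 0 0 40;0 0 -30 0 0 0 45;0 0 -80 0 0 0 60;0 0 -130 0 0 0 60;0 0 -180 0 0 0 60;0 0 -180 0 0 0 60'
python3 - <<'E'
from h import *
o,p,R=state(); print(p,yawof(R),o["contact_force"])
save("scene","s2",scale=1.5);save("top","t3",scale=1.5)
E
```

```text
clock: 8.95
tcp_pos: [0.716, 0.0053, 0.0342]
orientation: [-2.918, 1.163, -0.002]
contact_force: [-3.1, -1.0, 7.5]
grip_width: 0.0153
clock: 10.07
tcp_pos: [0.7182, 0.0057, 0.218]
orientation: [-2.914, 1.162, -0.013]
contact_force: [-0.0, 0.7, -0.1]
grip_width: 0.06
[0.71819902 0.00574307 0.21800759] -43.47284028108058 [-0.03031827  0.67475698 -0.1179728 ]
```

View pics/t3.png

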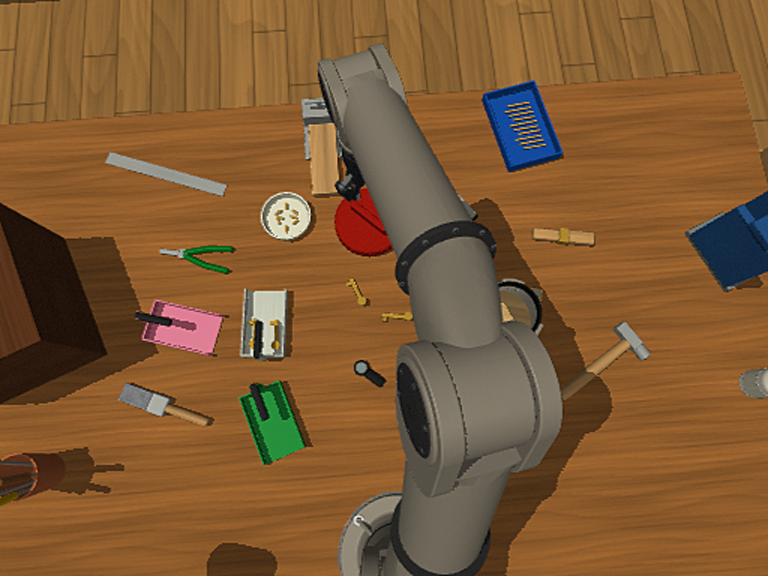

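View pics/s2.png

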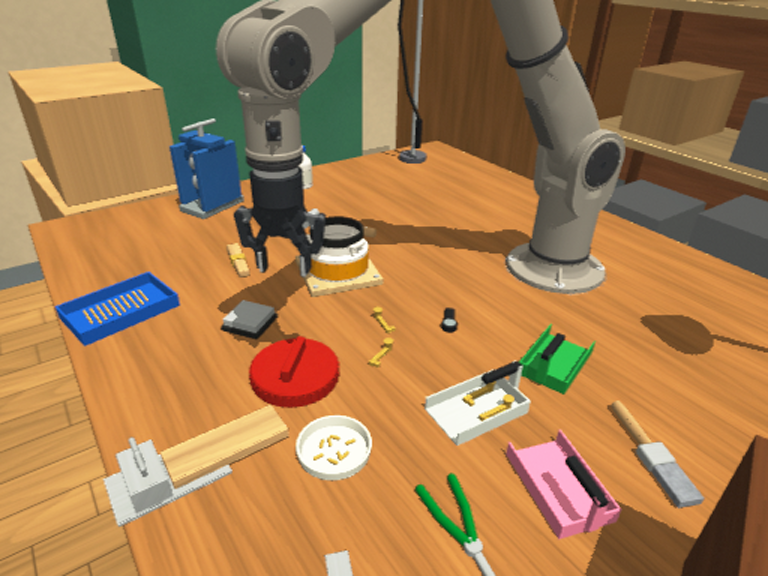

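The lid lies flat on the bench at scene (295,370) and the tub is open. Next, the loose offcuts.

Run:
```python
from h import *
f=load("top0")
g=lambda u,v,z: onz(f,150+u/5-.4,170+v/5-.4,z)
for n,s,e in [("A",(457,153),(425,88)),("B",(612,204),(528,200))]:
    S=g(*s,.022);E=g(*e,.009); d=(E-S)[:2]; print(n,S,E,np.linalg.norm(d),np.rad2deg(np.arctan2(d[1],d[0])))
o,p,R=state()
print(o["joints"].round(2))
for yaw in (-60,-50,-40): plan([.53,0.03,.26],Rdown(yaw))
```

```text
A [0.52795874 0.03159877 0.022     ] [0.5773961  0.05033315 0.009     ] 0.052868040192215165 20.75430272036728
B [ 0.48540791 -0.06825157  0.022     ] [ 0.49484459 -0.01324347  0.009     ] 0.05581166930834202 80.26562914966144
[ 0.13  0.58 -0.34  1.45  0.2   1.15 -1.  ]
shift [-151.6  109.5  -47.5] turn [-0.  -0.  16.5]
shift [-151.6  109.5  -47.5] turn [-0.  -0.   6.5]
shift [-151.6  109.5  -47.5] turn [-0.  -0.  -3.5]
```

```bash
python3 - <<'E'
from h import *
plan([.552,0.040,.19],Rdown(-69))
E
python3 -m handwheel '-48 35 -20 0 0 7 60;-96 70 -20 0 0 14 60;-141 106 0 0 0 20 60;-145 106 20 0 0 25.5 60;-145 96 28 0 0 25.5 60;-145 96 28 0 0 25.5 60'
python3 - <<'E'
from h import *
o,p,R=state(); print(p,yawof(R)); plan([.552,0.040,.19],Rdown(-69))
save("wrist","w4",scale=1.5)
E
```

```text
shift [-142.6   87.2   22.5] turn [-0.  -0.  25.5]
clock: 10.92
tcp_pos: [0.5449, 0.0362, 0.1835]
orientation: [-2.592, 1.775, 0.002]
contact_force: [-0.1, 0.3, -0.3]
grip_width: 0.06
[0.54492878 0.03624321 0.18345772] -68.79429658162817
shift [-1.  -7.9 -6.5] turn [0.  0.1 0.2]
```

View pics/w4.png

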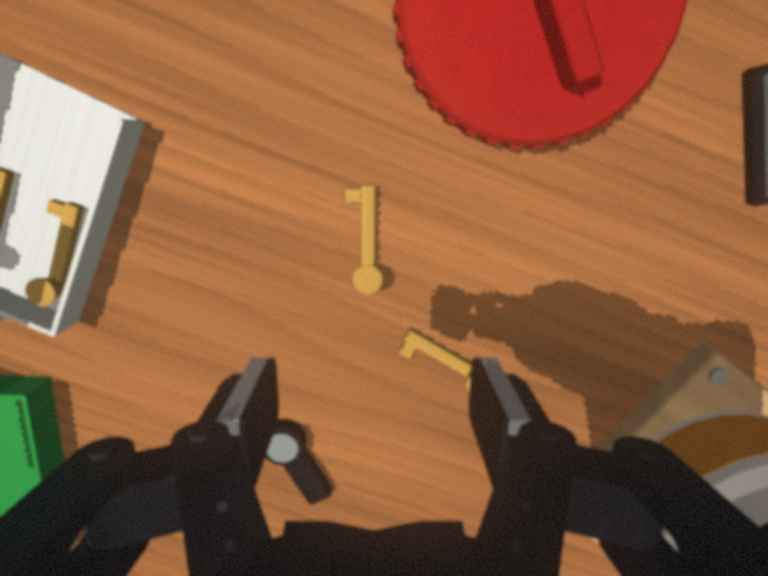

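Wrist view: offcut A's bar is vertical in the picture, stump at (367,277) and gate end at (368,187), so it already lies across the jaws.

Run:
```python
from h import *
f=load("w4")
S=onz(f,367/1.5,277/1.5,.022);E=onz(f,368.5/1.5,186/1.5,.009)
d=(E-S)[:2];L=np.linalg.norm(d);u=d/L;print(S,E,L,np.rad2deg(np.arctan2(u[1],u[0])))
P=S[:2]+u*29;P=S[:2]+u*.029; print(P, E[:2]-u*.030)
P=(P+E[:2]-u*.030)/2
plan([*P,.003],Rdown(np.rad2deg(np.arctan2(u[1],u[0]))-90))
```

```text
[0.53148314 0.03536163 0.022     ] [0.58453394 0.05485067 0.009     ] 0.056517344447610314 20.17159382129256
[0.5587044  0.04536178] [0.55637402 0.04450568]
shift [ -3.9 -14.9 181. ] turn [0. 0. 1.]
```

```bash
python3 -m handwheel '-3 -13.5 50 0 0 1 40;-3 -13.5 100 0 0 1 40;-3 -13.5 145 0 0 1 40;-3 -13.5 168 0 0 1 40;-3 -13.5 178 0 0 1 40;-3 -13.5 181 0 0 1 40;-3 -13.5 181 0 0 1 40;-3 -13.5 181 0 0 1 0;-3 -13.5 181 0 0 1 0;-3 -13.5 181 0 0 1 0;-3 -13.5 181 0 0 1 0;-3 -13.5 181 0 0 1 0' 40
python3 -m handwheel '0 0 0 0 0 0 0;0 0 -20 0 0 0 0;0 0 -60 0 0 0 0;0 0 -120 0 0 0 0;0 0 -180 0 0 0 0;0 0 -210 0 0 0 0;0 0 -210 0 0 0 0'
python3 - <<'E'
from h import *
o,p,R=state(); print(p,yawof(R),o["contact_force"],o["joints"].round(2))
save("wrist","w5",scale=1.5)
plan([.4635,-.270,.22],Rdown(-69))
E
```

```text
clock: 12.48
tcp_pos: [0.5562, 0.043, 0.0042]
orientation: [-2.573, 1.801, -0.002]
contact_force: [-1.1, -0.9, 6.6]
grip_width: 0.0073
clock: 13.35
tcp_pos: [0.5571, 0.0432, 0.2162]
orientation: [-2.571, 1.799, -0.007]
contact_force: [-0.1, 0.5, -1.2]
grip_width: 0.0071
[0.55712848 0.04316917 0.21615945] -69.96523166824636 [-0.09520066  0.48313621 -1.24754624] [ 0.07  0.32 -0.32  1.84  0.12  0.99 -1.52]
shift [262.3 193.9  -6.1] turn [-0.1 -0.  -1. ]
```

View pics/w5.png

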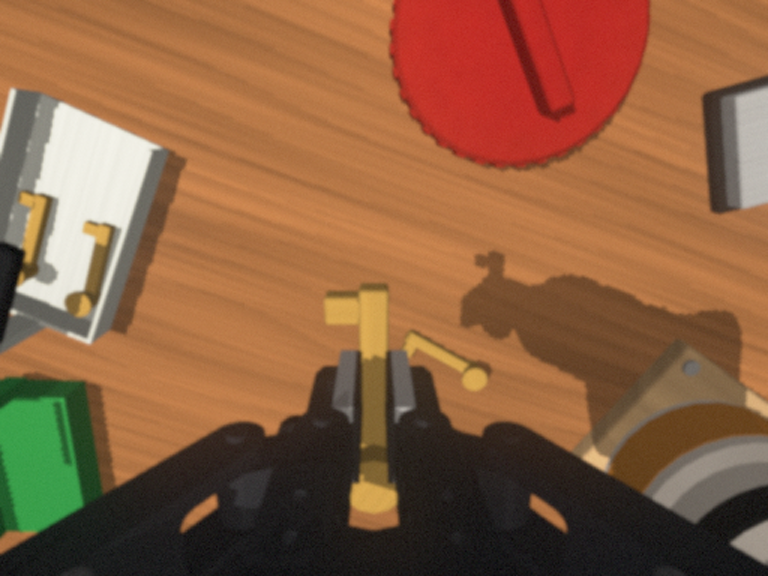

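Offcut A is held. Taking it to the tub.

```bash
python3 -m handwheel '44 32 0 0 0 0 0;88 65 0 0 0 0 0;132 97 0 0 0 0 0;176 130 0 0 0 0 0;220 163 0 0 0 0 0;262 194 0 0 0 0 0;262 194 0 0 0 0 0;262 194 40 0 0 0 0;262 194 80 0 0 0 0;262 194 110 0 0 0 0;262 194 115 0 0 0 0;262 194 115 0 0 0 0'
python3 - <<'E'
from h import *
o,p,R=state(); print(p,yawof(R),o["contact_force"])
save("wrist","w6",scale=1.5); save("scene","s3",scale=1.5)
E
```

```text
clock: 14.9
tcp_pos: [0.4632, -0.269, 0.0981]
orientation: [-2.575, 1.8, 0.002]
contact_force: [0.5, 1.1, 0.0]
grip_width: 0.0071
[ 0.46320063 -0.26904337  0.09812575] -69.91557344413133 [0.45008924 1.14160965 0.04819748]
```

View pics/w6.png

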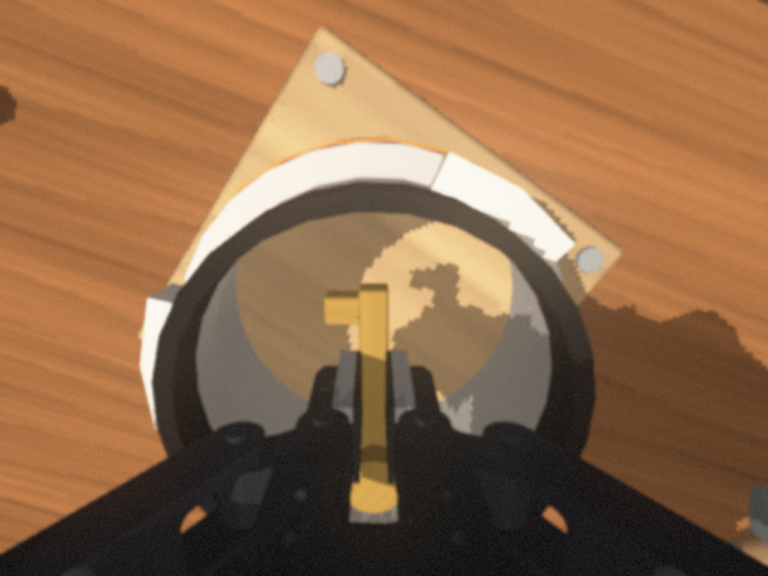

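Centred in the mouth. Releasing, then on to offcut B.

```bash
python3 -m handwheel '0 0 0 0 0 0 25;0 0 0 0 0 0 25;0 0 0 0 0 0 25;0 0 0 0 0 0 25;0 0 -40 0 0 0 25;0 0 -90 0 0 0 25;0 0 -110 0 0 0 30;0 0 -110 0 0 0 30'
python3 - <<'E'
from h import *
o,p,R=state(); print(p,yawof(R),o["contact_force"],o["grip_width"])
save("wrist","w7",scale=1.5)
f=load("w4")
save("top","t4",scale=1.5)
plan([.495,-.045,.20],Rdown(-10))
E
```

```text
clock: 16.0
tcp_pos: [0.4641, -0.2702, 0.2099]
orientation: [-2.574, 1.801, -0.006]
contact_force: [0.4, 0.4, 0.6]
grip_width: 0.0302
[ 0.46413066 -0.27016807  0.20994149] -69.96863158105498 [0.35605592 0.43259095 0.62113952] 0.03024297475734044
shift [-199.8 -107.4    7.5] turn [  0.    0.1 -60. ]
```

View pics/w7.png

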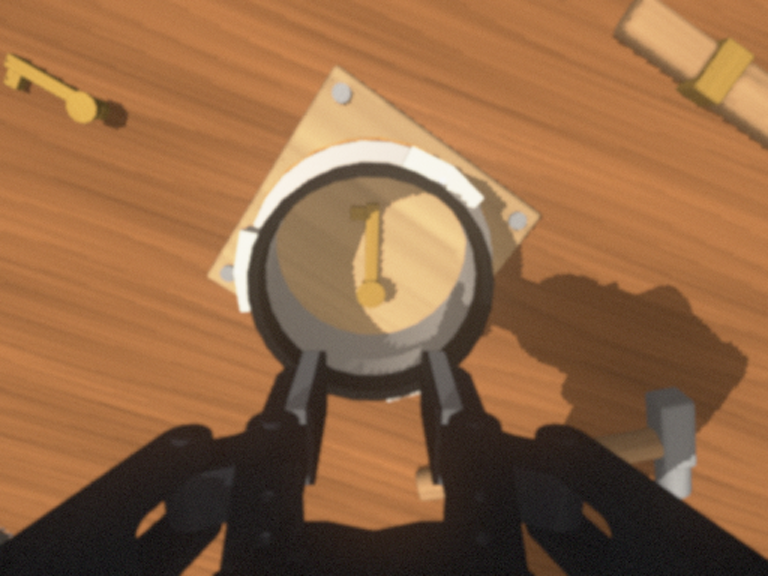

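View pics/t4.png

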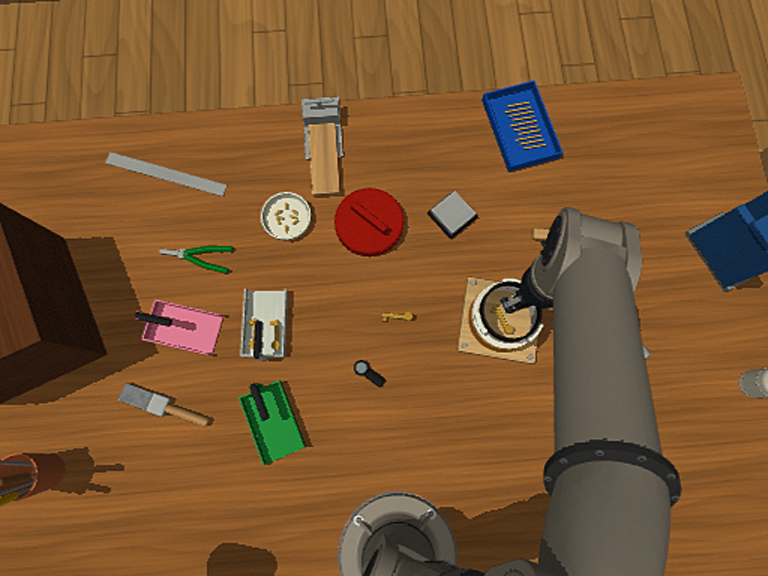

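```bash
python3 -m handwheel '-40 -20 -10 0 0 -10 30;-80 -40 -10 0 0 -20 30;-120 -60 -5 0 0 -30 30;-160 -80 0 0 0 -40 30;-200 -100 5 0 0 -50 30;-200 -107 8 0 0 -60 30;-200 -107 8 0 0 -60 30;-200 -107 8 0 0 -60 30'
python3 - <<'E'
from h import *
o,p,R=state(); print(p,yawof(R),o["contact_force"],o["grip_width"])
save("wrist","w8",scale=1.5)
E
```

```text
clock: 17.1
tcp_pos: [0.4944, -0.0459, 0.1995]
orientation: [3.129, -0.28, -0.003]
contact_force: [-0.1, -0.2, 0.9]
grip_width: 0.0301
[ 0.4944035  -0.04592694  0.19946917] -10.220603997359781 [-0.0886894  -0.22462107  0.86800313] 0.030066867936045516
```

View pics/w8.png

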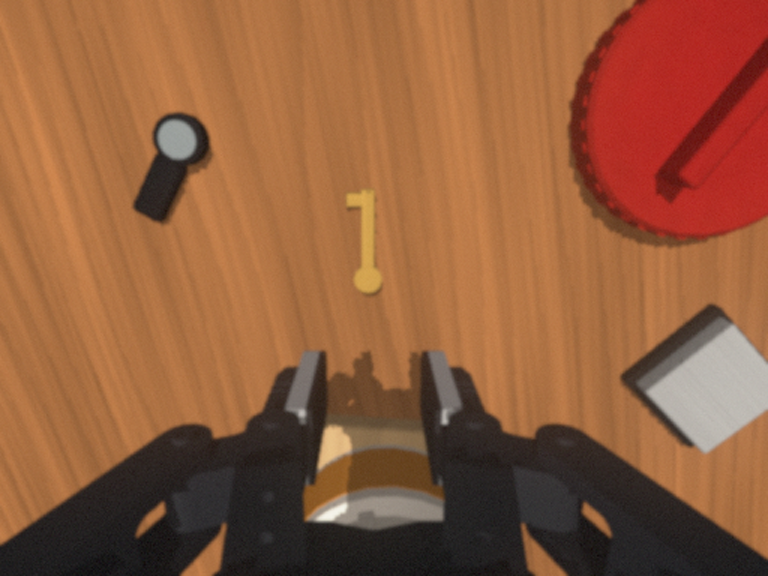

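Offcut B is aligned: stump at (368,279), end at (367,190).

Run:
```python
from h import *
f=load("w8")
S=onz(f,368/1.5,279/1.5,.022);E=onz(f,367.5/1.5,190/1.5,.009)
d=(E-S)[:2];L=np.linalg.norm(d);u=d/L;a=np.rad2deg(np.arctan2(u[1],u[0]));print(S,E,L,a)
P=(S[:2]+u*.029+E[:2]-u*.030)/2; print(P)
plan([*P,.003],Rdown(a-90))
```

```text
[ 0.4880794 -0.0645537  0.022    ] [ 0.49814541 -0.00710055  0.009     ] 0.058328289745886386 80.06242995334706
[ 0.49302612 -0.03631962]
shift [ -3.   -9.3 196.8] turn [ 0.   0.1 -0.3]
```

```bash
python3 -m handwheel '-3 -8 50 0 0 0 30;-3 -8 100 0 0 0 30;-3 -8 145 0 0 0 30;-3 -8 175 0 0 0 30;-3 -8 190 0 0 0 30;-3 -8 196 0 0 0 30;-3 -8 196 0 0 0 30;-3 -8 196 0 0 0 0;-3 -8 196 0 0 0 0;-3 -8 196 0 0 0 0;-3 -8 196 0 0 0 0;-3 -8 196 0 0 0 0' 40
python3 -m handwheel '0 0 0 0 0 0 0;0 0 -20 0 0 0 0;0 0 -60 0 0 0 0;0 0 -120 0 0 0 0;0 0 -180 0 0 0 0;0 0 -210 0 0 0 0;0 0 -210 0 0 0 0'
python3 - <<'E'
from h import *
o,p,R=state(); print(p,yawof(R),o["contact_force"],o["joints"].round(2))
save("wrist","w9",scale=1.5)
plan([.4635,-.270,.22],Rdown(-50))
E
```

```text
clock: 18.65
tcp_pos: [0.4943, -0.0368, 0.0054]
orientation: [3.13, -0.273, 0.003]
contact_force: [-1.5, -0.1, 7.5]
grip_width: 0.0075
clock: 19.52
tcp_pos: [0.4951, -0.0368, 0.2172]
orientation: [3.129, -0.273, 0.01]
contact_force: [0.4, -0.0, -1.8]
grip_width: 0.0072
[ 0.49513299 -0.03680027  0.21715596] -9.983049832360136 [ 0.38687296 -0.02081921 -1.82854965] [ 0.37  0.23 -0.49  1.97  0.13  0.97 -0.35]
shift [ 10.5 234.9  -4.7] turn [-0.  -0.1 40. ]
```

View pics/w9.png

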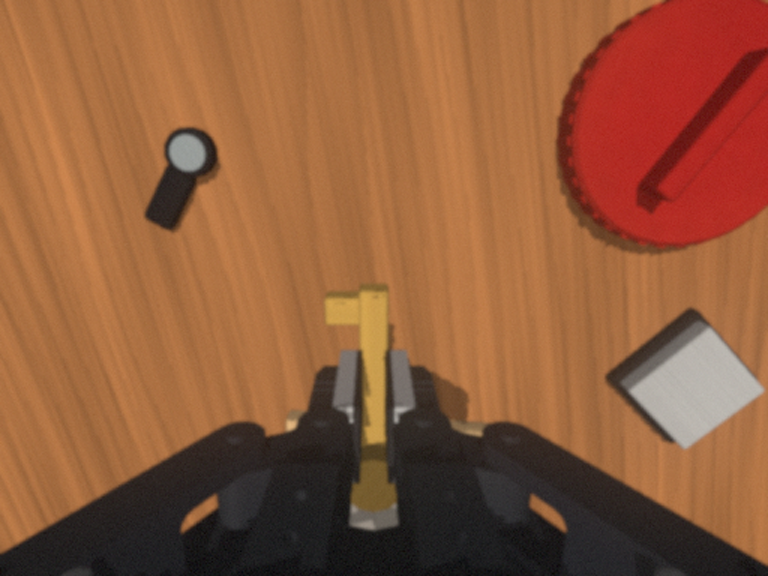

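```bash
python3 -m handwheel '2 45 0 0 0 8 0;4 90 0 0 0 16 0;6 135 0 0 0 24 0;8 180 0 0 0 32 0;10 220 0 0 0 40 0;10.5 235 0 0 0 40 0;10.5 235 0 0 0 40 0;10.5 235 40 0 0 40 0;10.5 235 80 0 0 40 0;10.5 235 110 0 0 40 0;10.5 235 116 0 0 40 0;10.5 235 116 0 0 40 0'
python3 - <<'E'
from h import *
o,p,R=state(); print(p,yawof(R),o["contact_force"],o["grip_width"])
E
python3 -m handwheel '0 0 0 0 0 0 25;0 0 0 0 0 0 25;0 0 0 0 0 0 25;0 0 0 0 0 0 25;0 0 -40 0 0 0 25;0 0 -90 0 0 0 25;0 0 -130 0 0 0 50;0 0 -150 0 0 0 50;0 0 -150 0 0 0 50'
python3 - <<'E'
from h import *
o,p,R=state(); print(p,yawof(R),o["contact_force"],o["grip_width"])
save("wrist","w10",scale=1.5)
save("scene","s4",scale=1.5)
E
```

```text
clock: 21.08
tcp_pos: [0.4639, -0.2688, 0.0986]
orientation: [-2.849, 1.323, 0.0]
contact_force: [-0.8, 0.8, -0.5]
grip_width: 0.0069
[ 0.46385668 -0.26884305  0.09862034] -49.8281712201645 [-0.8325758   0.75685581 -0.49599302] 0.0069380848833291145
clock: 22.2
tcp_pos: [0.4641, -0.2704, 0.2499]
orientation: [2.847, -1.327, 0.006]
contact_force: [0.1, -0.6, -0.9]
grip_width: 0.0503
[ 0.46411203 -0.27043824  0.2498675 ] -49.969246112094645 [ 0.05267495 -0.63285575 -0.90549604] 0.050252155668687494
```

View pics/w10.png

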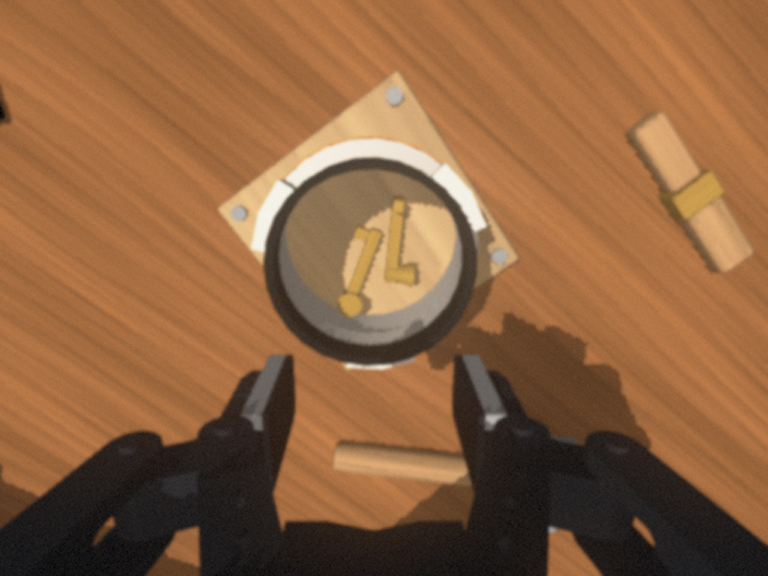

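View pics/s4.png

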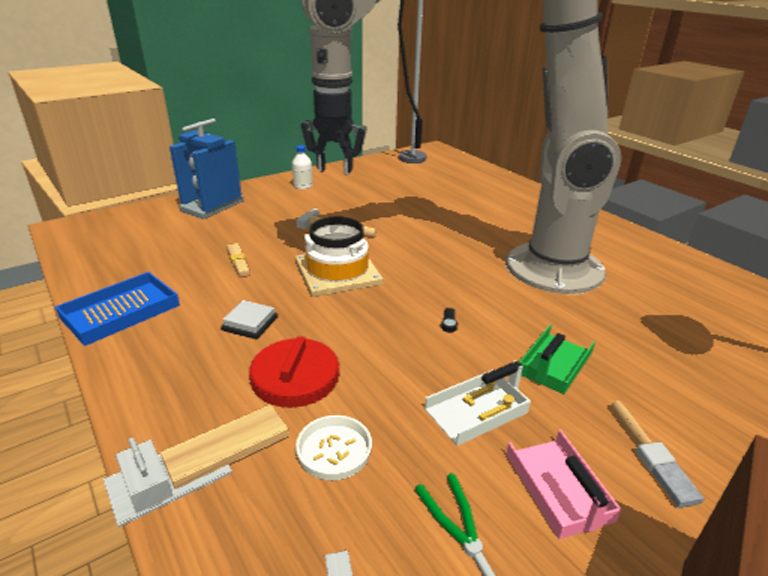

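Both loose offcuts are in the tub and no others are visible in the scene or top views. Now to the scoop.

Run:
```python
from h import *
f=load("top0")
g=lambda u,v,z: onz(f,150+u/5-.4,170+v/5-.4,z)
A=g(113,222,.074);B=g(106,343,.074);print(A,B,np.rad2deg(np.arctan2(*(A-B)[1::-1])),(A+B)/2)
L=g(205,115,.028);K=g(200,342,.028);print(L,K,np.rad2deg(np.arctan2(*(L-K)[1::-1])))
plan([.47,.255,.28],Rdown(-93))
```

```text
[0.48993166 0.25017477 0.074     ] [0.41404423 0.25668458 0.074     ] -4.902967354923251 [0.45198795 0.25342967 0.074     ]
[0.56582755 0.19699038 0.028     ] [0.41528888 0.20623789 0.028     ] -3.515230776104149
shift [-397.2 -343.2  -32.4] turn [ 0.  0. 43.]
```

```bash
python3 -m handwheel '-45 -40 -33 0 0 8 50;-90 -80 -33 0 0 16 50;-135 -120 -33 0 0 24 50;-180 -160 -33 0 0 32 50;-225 -200 -33 0 0 40 50;-270 -240 -33 0 0 43 50;-315 -275 -33 0 0 43 50;-360 -310 -33 0 0 43 50;-397 -343 -33 0 0 43 50;-397 -343 -33 0 0 43 50;-397 -343 -33 0 0 43 50'
python3 - <<'E'
from h import *
o,p,R=state(); print(p,yawof(R),o["contact_force"],o["joints"].round(2))
save("wrist","w11",scale=1.5)
save("top","t5",scale=1.5)
E
```

```text
clock: 23.68
tcp_pos: [0.47, 0.2537, 0.2798]
orientation: [2.161, -2.276, -0.001]
contact_force: [-0.3, -1.0, 0.1]
grip_width: 0.0498
[0.46999893 0.25365109 0.27975606] -92.95577095432745 [-0.2743558  -1.04343137  0.09090134] [-0.14  0.25 -0.56  1.8   0.14  1.13 -2.37]
```

View pics/w11.png

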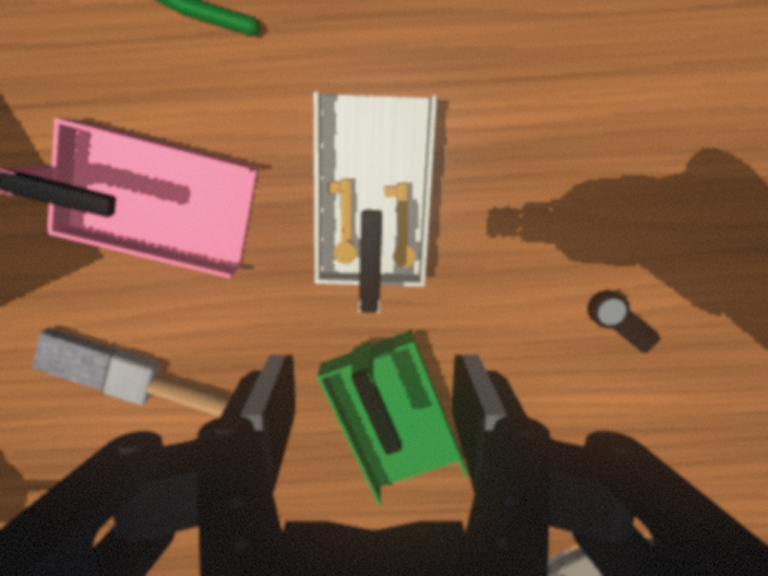

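View pics/t5.png

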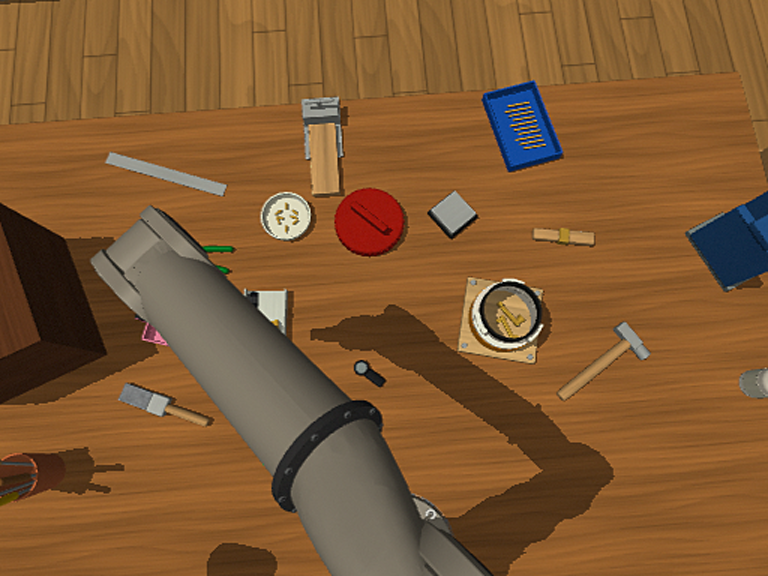

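Wrist view: the scoop handle runs (371,211)-(370,310), with both scoopfuls beside it at (345,220) and (403,225).

Run:
```python
from h import *
f=load("w11")
A=onz(f,371.5/1.5,211/1.5,.074);B=onz(f,370/1.5,311/1.5,.07);d=A-B
print(A,B,np.linalg.norm(d[:2]),np.rad2deg(np.arctan2(d[1],d[0])))
L=onz(f,317/1.5,93/1.5,.028);Rr=onz(f,435/1.5,97/1.5,.028);bl=onz(f,318/1.5,283/1.5,.028);br=onz(f,424/1.5,284/1.5,.028)
print(L,Rr,bl,br)
print("side yaw",np.rad2deg(np.arctan2(*(L-bl)[1::-1])),np.rad2deg(np.arctan2(*(Rr-br)[1::-1])),"mid",(L+Rr+bl+br)/4)
u=d[:2]/np.linalg.norm(d[:2]); print("grip", A[:2]-u*.028)
plan([*(A[:2]-u*.028),.050],Rdown(np.rad2deg(np.arctan2(u[1],u[0]))-90))
# ring in top
f=load("t5"); im=cv2.cvtColor(f["pixels"],cv2.COLOR_RGB2BGR)
cv2.imwrite("pics/c3.png",cv2.resize(im[175:250,300:375],None,fx=8,fy=8,interpolation=cv2.INTER_CUBIC))
```

```text
[0.49262557 0.25360484 0.074     ] [0.41573359 0.2588481  0.07      ] 0.0770705440647085 -3.900956535454851
[0.57610367 0.29014704 0.028     ] [0.56868939 0.20181861 0.028     ] [0.42746481 0.30211939 0.028     ] [0.42189446 0.21324209 0.028     ]
side yaw -4.60503901156779 -4.449747906189695 mid [0.49853808 0.25183178 0.028     ]
grip [0.46469044 0.25550973]
shift [ -2.7   5.8 230.4] turn [ 0.1 -0.1  0.8]
```

View pics/c3.png

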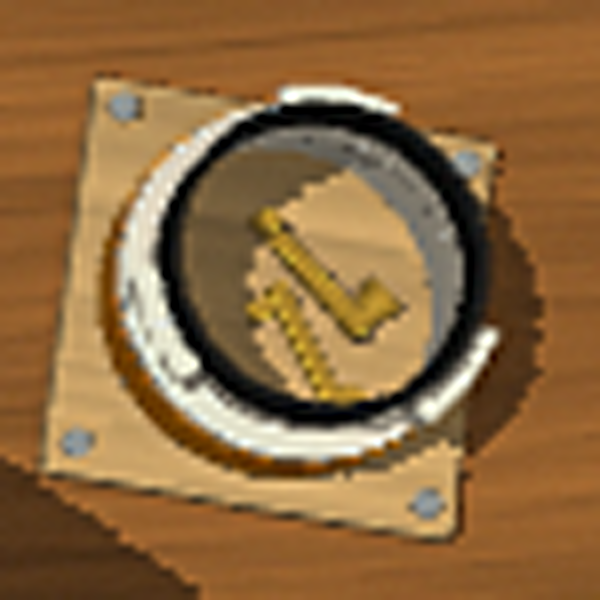

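```bash
python3 -m handwheel '0 6.5 50 0 0 1.5 40;0 6.5 100 0 0 1.5 40;0 6.5 150 0 0 1.5 40;0 6.5 190 0 0 1.5 40;0 6.5 215 0 0 1.5 40;0 6.5 226 0 0 1.5 40;0 6.5 230 0 0 1.5 40;0 6.5 230 0 0 1.5 40' 
python3 -m handwheel '0 0 0 0 0 0 10;0 0 0 0 0 0 10;0 0 0 0 0 0 10;0 0 0 0 0 0 10;0 0 0 0 0 0 10;0 0 0 0 0 0 10' 100
python3 - <<'E'
from h import *
o,p,R=state(); print(p,yawof(R),o["contact_force"],o["moment"],o["grip_width"])
save("wrist","w12",scale=1.5)
f=load("t5"); print(onz(f,300+325/8-.44,175+262/8-.44,.12))
E
```

```text
clock: 24.78
tcp_pos: [0.4646, 0.2549, 0.052]
orientation: [-2.132, 2.306, -0.001]
contact_force: [0.4, 0.5, -0.1]
grip_width: 0.04
clock: 25.52
tcp_pos: [0.4646, 0.2556, 0.0523]
orientation: [-2.132, 2.305, -0.001]
contact_force: [-1.0, 1.3, 6.3]
grip_width: 0.0141
[0.46460133 0.25562629 0.0522533 ] -94.45162965725844 [-1.00869191  1.34748156  6.30227222] [-0.0218539   0.07529388 -0.02750191] 0.014081114681940713
[ 0.46140208 -0.26950321  0.12      ]
```

View pics/w12.png

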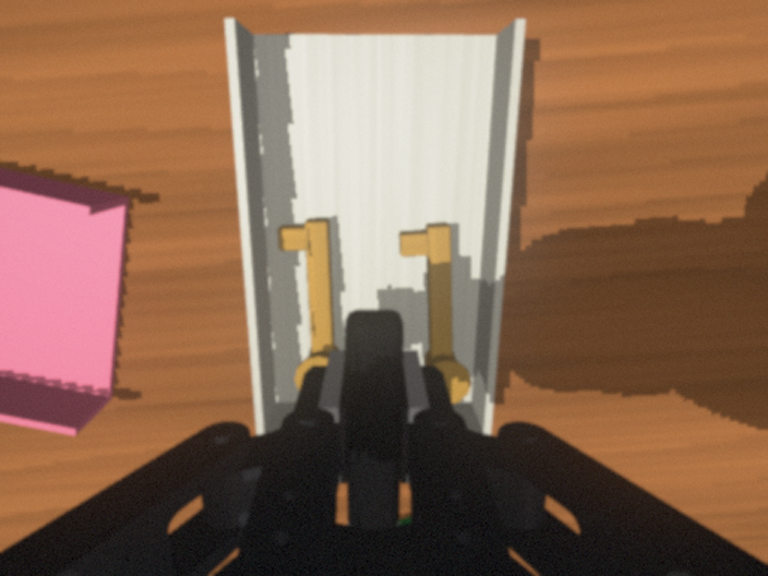

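The scoop is gripped by its bar. Lifting, and working out carry and pour poses with the lip over the mouth.

```bash
cat >> h.py <<'E'
C=np.array([.4630,-.2695]); Xp=np.array([-.034,0,.0523])
def scoop_tool(theta,yaw,lip):
    a=np.deg2rad(yaw);t=np.deg2rad(theta)
    Rs=cv2.Rodrigues(np.array([0,0,a]))[0]@cv2.Rodrigues(np.array([0,t,0.]))[0]
    o=np.asarray(lip)-Rs@np.array([.075,0,.003])
    Rt=Rs@np.array([[0,-1,0],[-1,0,0],[0,0,-1.]])
    return o+Rs@Xp,Rt
def lipat(off,z,yaw):
    a=np.deg2rad(yaw); return np.array([*(C+off*np.array([np.cos(a),np.sin(a)])),z])
E
python3 -m handwheel '0 0 -4 0 0 0 10;0 0 -12 0 0 0 10;0 0 -30 0 0 0 10;0 0 -60 0 0 0 10;0 0 -100 0 0 0 10;0 0 -150 0 0 0 10;0 0 -190 0 0 0 10;0 0 -200 0 0 0 10;0 0 -200 0 0 0 10'
python3 - <<'E'
from h import *
o,p,R=state(); print(p,yawof(R),o["contact_force"],o["moment"],o["joints"].round(2))
save("scene","s5",scale=1.5)
P,Rt=scoop_tool(0,-30,lipat(.04,.20,-30)); print(P); plan(P,Rt)
P,Rt=scoop_tool(0,-15,lipat(.10,.20,-15)); print(P); plan(P,Rt)
E
```

```text
clock: 26.7
tcp_pos: [0.4638, 0.2547, 0.2515]
orientation: [-2.133, 2.306, -0.001]
contact_force: [-0.2, 0.1, -3.3]
grip_width: 0.0141
[0.4637916  0.25469448 0.25149473] -94.46427179873162 [-0.20494561  0.07110034 -3.28762371] [-0.01221109  0.05438146 -0.04082795] [-0.14  0.27 -0.57  1.85  0.16  1.07 -2.42]
[ 0.40324425 -0.235       0.2493    ]
shift [492.5  21.8   1.7] turn [ 0.1 -0.1 25.5]
[ 0.45430667 -0.26717063  0.2493    ]
shift [520.6 -31.6   1.6] turn [ 0.1 -0.1 10.5]
```

View pics/s5.png

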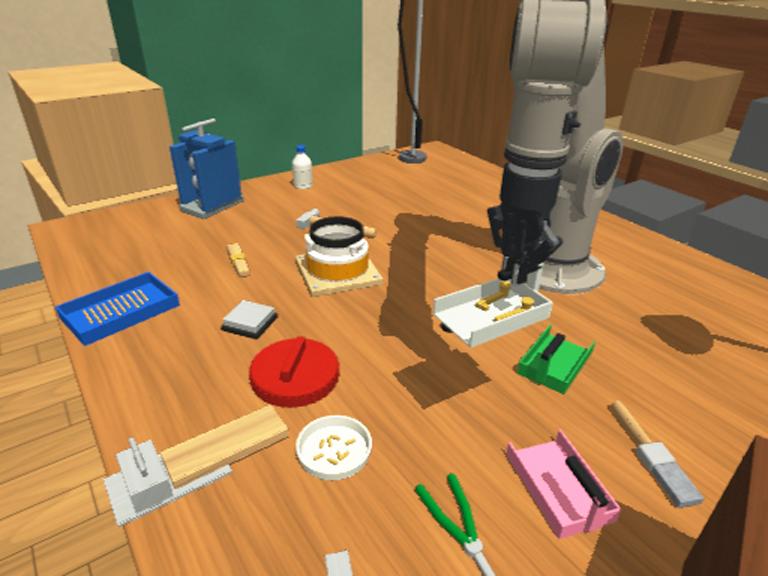

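```bash
python3 -m handwheel '10 -3 0 0 0 0 10;35 -12 0 0 0 1 10;70 -25 0 0 0 3 10;110 -38 0 0 0 5 10;150 -48 0 0 0 7 10;190 -55 0 0 0 9 10;230 -58 0 0 0 11 10;270 -56 0 0 0 13 10;310 -48 0 0 0 15 10;350 -38 0 0 0 17 10;385 -25 0 0 0 19 10;415 -12 0 0 0 21 10'
python3 - <<'E'
from h import *
o,p,R=state(); print(p,yawof(R),o["contact_force"],o["joints"].round(2))
P,Rt=scoop_tool(0,-30,lipat(.04,.20,-30)); print(P); plan(P,Rt)
E
```

```text
clock: 28.25
tcp_pos: [0.4418, -0.1617, 0.2499]
orientation: [1.673, -2.657, -0.003]
contact_force: [0.5, 1.0, -2.6]
grip_width: 0.0138
[ 0.44176458 -0.16168045  0.24992954] -115.60905848152053 [ 0.46694372  1.01402008 -2.55398106] [ 0.45  0.13 -0.26  1.99  0.04  1.03 -1.84]
[ 0.40324425 -0.235       0.2493    ]
shift [82.8  3.   0.7] turn [ 0.2 -0.   4.4]
```

```bash
python3 -m handwheel '20 0 0 0 0 1 10;45 1 0 0 0 2 10;70 2 0 0 0 4 10;83 3 0 0 0 4.4 10;83 3 0 0 0 4.4 10;83 3 0 0 0 4.4 10'
python3 - <<'E'
from h import *
o,p,R=state(); print(p,yawof(R),o["contact_force"],o["joints"].round(2))
save("wrist","w13",scale=1.5); save("scene","s6",scale=1.5)
for th,off,z in [(0,.02,.17),(8,.0,.15),(16,-.018,.135),(24,-.018,.128),(32,-.018,.12),(40,-.018,.118),(48,-.018,.118)]:
    P,Rt=scoop_tool(th,-30,lipat(off,z,-30)); print(th,P.round(3),end=' '); plan(P,Rt)
E
```

```text
clock: 29.0
tcp_pos: [0.4058, -0.2325, 0.2513]
orientation: [-1.576, 2.717, 0.0]
contact_force: [0.5, 0.5, -2.4]
grip_width: 0.0137
[ 0.40584514 -0.23252164  0.25131418] -119.77149605889858 [ 0.50478172  0.46916867 -2.37882   ] [ 0.56  0.12 -0.18  2.    0.03  1.02 -1.73]
0 [ 0.386 -0.225  0.219] shift [ 3.4 21.  32. ] turn [-0.   0.   0.3]
8 [ 0.375 -0.219  0.214] shift [ 3.4 33.1 37.3] turn [-8.   0.   0.3]
16 [ 0.368 -0.215  0.212] shift [ 3.3 41.2 38.9] turn [-16.   -0.    0.3]
24 [ 0.379 -0.221  0.217] shift [ 3.4 29.5 34. ] turn [-24.   -0.    0.3]
32 [ 0.39  -0.227  0.22 ] shift [ 3.5 16.3 31.8] turn [-32.   -0.1   0.3]
40 [ 0.403 -0.235  0.226] shift [ 3.5  1.8 25.5] turn [-40.   -0.1   0.2]
48 [ 0.416 -0.242  0.232] shift [  3.6 -13.7  19.3] turn [-48.   -0.1   0.2]
```

View pics/w13.png

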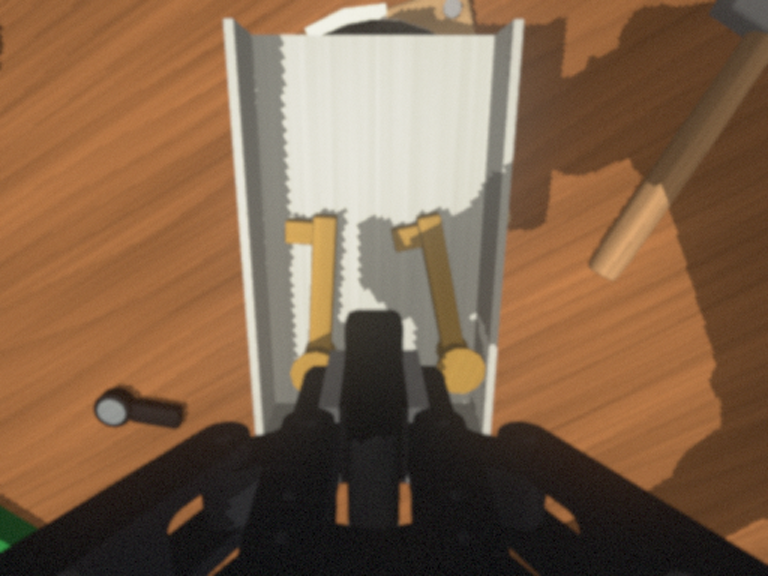

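View pics/s6.png

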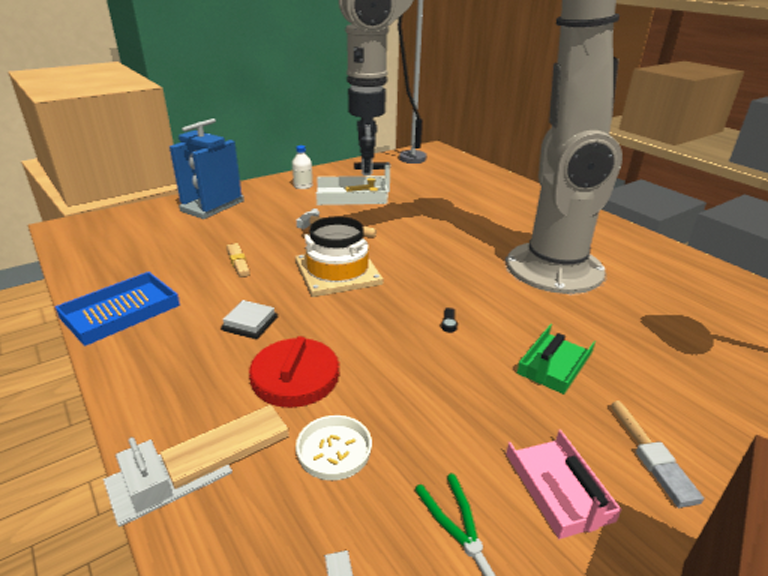

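```bash
python3 -m handwheel '3 10 16 0 0 0 10;3 21 32 0 0 0 10;3 27 34 -4 0 0 10;3 33 37 -8 0 0 10;3 37 38 -12 0 0 10;3 41 39 -16 0 0 10;3 41 39 -16 0 0 10;3 41 39 -16 0 0 10'
python3 - <<'E'
from h import *
o,p,R=state(); print(p,o["contact_force"],o["joints"].round(2))
save("wrist","w14",scale=1.5); save("scene","s7",(170,90,330,210),4)
for th,off,z in [(24,-.018,.128),(32,-.018,.12),(40,-.018,.118),(48,-.018,.118)]:
    P,Rt=scoop_tool(th,-30,lipat(off,z,-30)); print(th,P.round(3),end=' '); plan(P,Rt)
E
```

```text
clock: 30.1
tcp_pos: [0.3685, -0.2153, 0.2123]
orientation: [1.495, -2.579, -0.361]
contact_force: [-0.2, -0.2, -2.3]
grip_width: 0.0136
[ 0.36848361 -0.21534114  0.21233017] [-0.19052014 -0.15504177 -2.34615255] [ 0.55  0.26 -0.17  1.95  0.01  1.2  -1.71]
24 [ 0.379 -0.221  0.217] shift [-0.5 -9.8 -7.8] turn [-8.1 -0.1  0.2]
32 [ 0.39  -0.227  0.22 ] shift [ -0.5 -21.9 -13.6] turn [-16.1  -0.1   0.2]
40 [ 0.403 -0.235  0.226] shift [ -0.4 -34.2 -23.6] turn [-24.1  -0.1   0.1]
48 [ 0.416 -0.242  0.232] shift [ -0.4 -47.4 -33.8] turn [-32.1  -0.1   0.1]
```

View pics/w14.png

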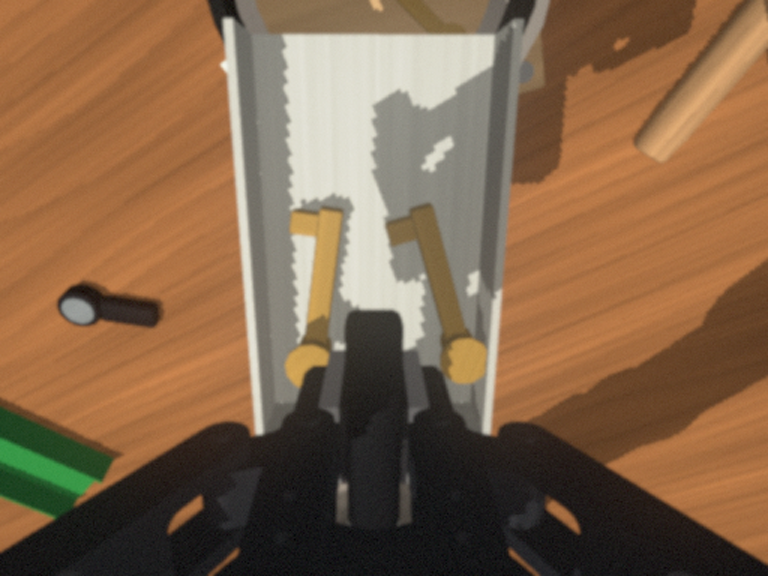

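View pics/s7.png

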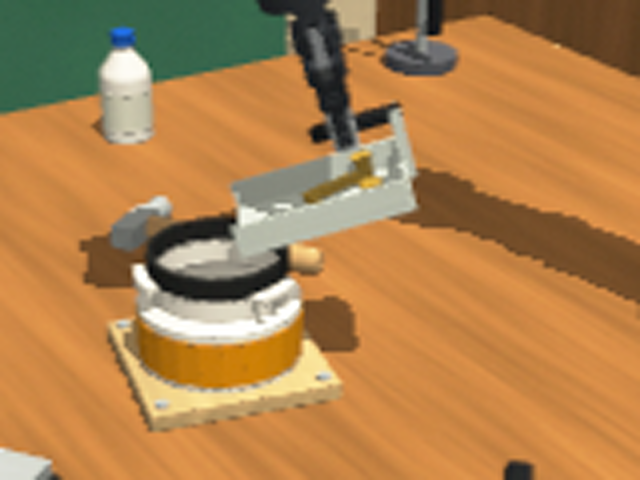

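```bash
python3 -m handwheel '0 -5 -4 -4 0 0 10;0 -10 -8 -8 0 0 10;0 -16 -11 -12 0 0 10;0 -22 -14 -16 0 0 10;0 -28 -19 -20 0 0 10;0 -34 -24 -24 0 0 10;0 -34 -24 -24 0 0 10;0 -34 -24 -24 0 0 10'
python3 - <<'E'
from h import *
o,p,R=state(); print(p,o["contact_force"],o["joints"].round(2))
save("wrist","w15",scale=1.5); save("scene","s8",(170,90,330,210),4)
for th,off,z in [(48,-.018,.118),(53,-.018,.118)]:
    P,Rt=scoop_tool(th,-30,lipat(off,z,-30)); print(th,P.round(3),end=' '); plan(P,Rt)
E
```

```text
clock: 31.2
tcp_pos: [0.4021, -0.235, 0.2261]
orientation: [1.338, -2.31, -0.839]
contact_force: [-1.0, 0.4, -2.6]
grip_width: 0.014
[ 0.4020775  -0.23499033  0.22611462] [-1.0032256   0.3787583  -2.56282785] [ 0.53  0.56 -0.14  1.62 -0.01  1.66 -1.7 ]
48 [ 0.416 -0.242  0.232] shift [ -0.6  -8.6 -14.4] turn [-8.1 -0.1  0.1]
53 [ 0.425 -0.247  0.235] shift [ -0.5 -14.6 -23. ] turn [-13.1  -0.1   0.1]
```

View pics/w15.png

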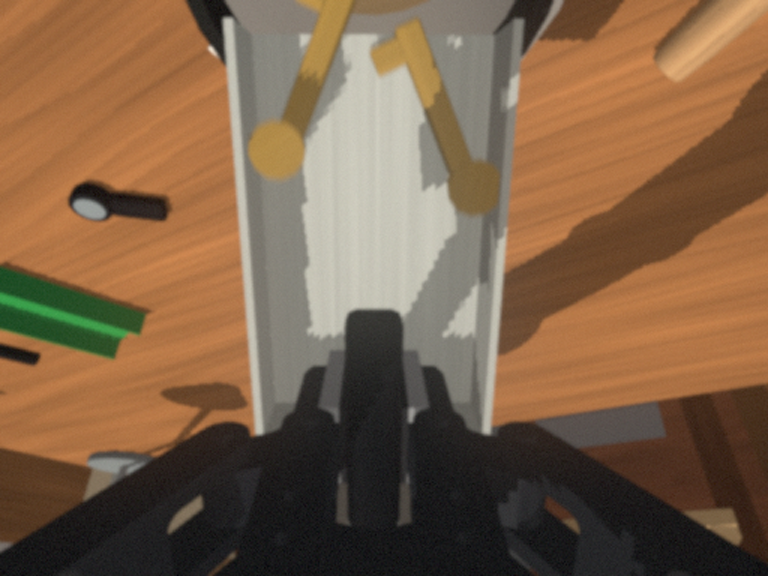

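View pics/s8.png

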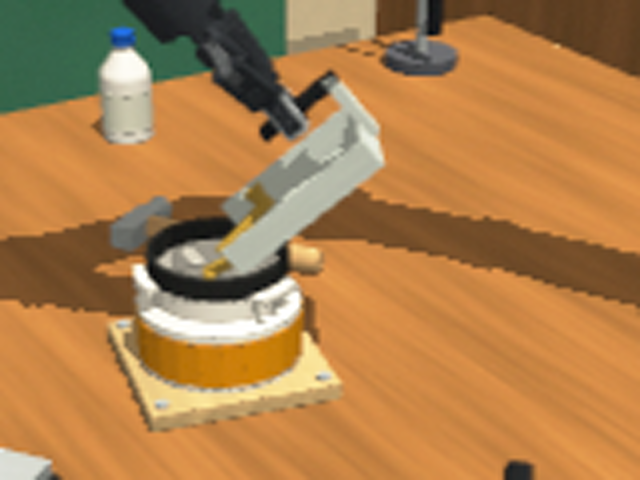

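The offcuts are sliding out over the lip. I'll wait, then tilt a little more.

```bash
python3 -m handwheel '0 0 0 0 0 0 10;0 0 0 0 0 0 10;0 0 0 0 0 0 10;0 -4 -7 -4 0 0 10;0 -9 -14 -8 0 0 10;0 -9 -14 -8 0 0 10;0 -9 -14 -8 0 0 10;0 -9 -14 -8 0 0 10'
python3 - <<'E'
from h import *
o,p,R=state(); print(p,o["contact_force"],o["joints"].round(2))
save("wrist","w16",scale=1.5); save("scene","s9",(170,90,330,210),4)
E
```

```text
clock: 32.3
tcp_pos: [0.4158, -0.2429, 0.2314]
orientation: [1.278, -2.206, -0.981]
contact_force: [0.2, 0.2, -1.5]
grip_width: 0.014
[ 0.41584198 -0.242931    0.23142094] [ 0.2353992   0.18301302 -1.53999492] [ 0.53  0.66 -0.13  1.5  -0.02  1.81 -1.7 ]
```

View pics/w16.png

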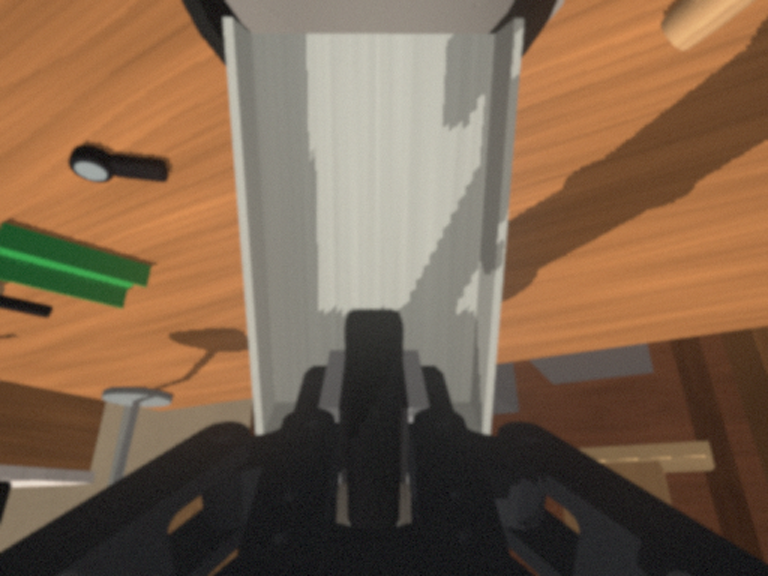

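View pics/s9.png

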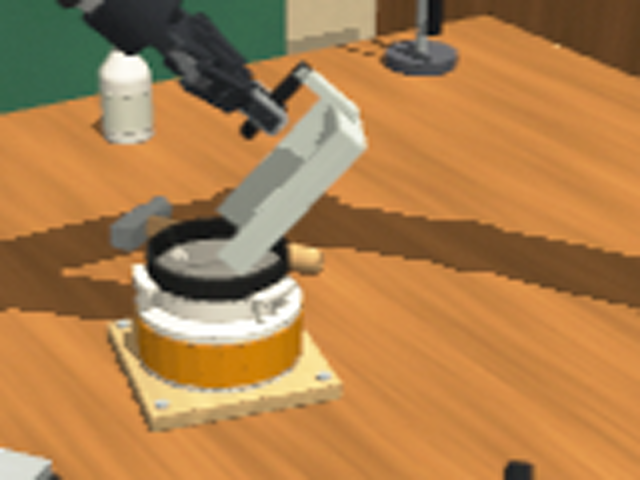

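The scoop is empty. Levelling it and returning it to its place.

Run:
```python
from h import *
for th,off,z in [(48,-.018,.18),(40,-.01,.2),(24,.01,.21),(12,.03,.21),(0,.042,.2)]:
    P,Rt=scoop_tool(th,-30,lipat(off,z,-30)); print(th,P.round(3),end=' '); plan(P,Rt)
```

```text
48 [ 0.416 -0.242  0.294] shift [ -0.6  46.6 -41.7] turn [-0.1 -0.1  0.1]
40 [ 0.409 -0.239  0.308] shift [ -0.6  61.9 -45.4] turn [ 7.9 -0.1  0.1]
24 [ 0.403 -0.235  0.299] shift [ -0.6  60.8 -34. ] turn [23.9 -0.1  0.1]
12 [ 0.406 -0.236  0.281] shift [ -0.6  45.  -24. ] turn [35.9 -0.1  0.1]
0 [ 0.405 -0.236  0.249] shift [-0.6 21.9 -2.4] turn [47.9 -0.1  0.1]
```

```bash
python3 -m handwheel '0 23 -21 0 0 0 10;0 47 -42 0 0 0 10;0 62 -45 8 0 0 10;0 62 -40 16 0 0 10;0 61 -34 24 0 0 10;0 53 -29 30 0 0 10;0 45 -24 36 0 0 10;0 34 -13 42 0 0 10;0 22 -2 48 0 0 10;0 22 -2 48 0 0 10;0 22 -2 48 0 0 10'
python3 - <<'E'
from h import *
o,p,R=state(); print(p,yawof(R),R[2,2],o["contact_force"],o["joints"].round(2))
save("top","t6",scale=1.5)
plan([.4646,.2556,.2513],Rdown(-94.5))
E
```

```text
clock: 33.78
tcp_pos: [0.4052, -0.2367, 0.2496]
orientation: [-1.574, 2.719, 0.0]
contact_force: [0.3, 0.1, -2.1]
grip_width: 0.0138
[ 0.40518872 -0.23667652  0.24958462] -119.85505871685768 -0.9999999528471334 [ 0.28850155  0.08806892 -2.11746919] [ 0.42  0.12 -0.03  2.01  0.    1.02 -1.7 ]
shift [-456.5  194.    -1.7] turn [ -0.    0.  -25.4]
```

View pics/t6.png

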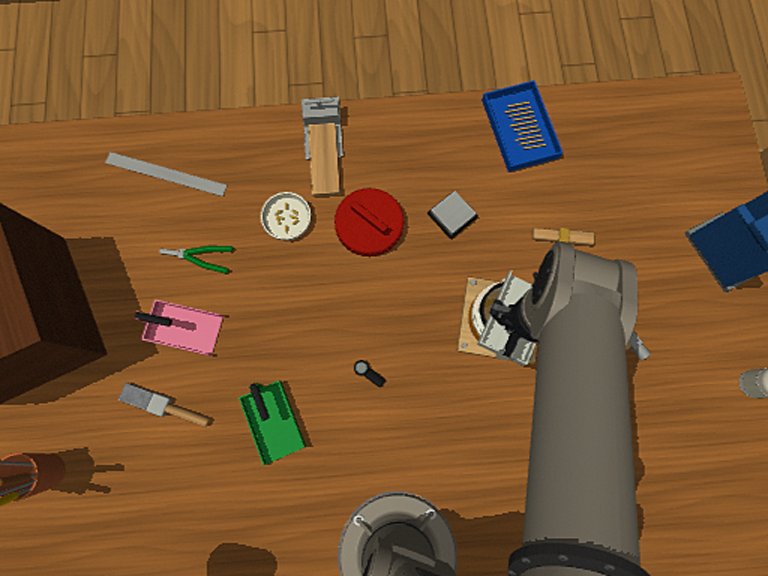

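```bash
python3 -m handwheel '-35 0 0 0 0 0 10;-70 5 0 0 0 -2 10;-110 13 0 0 0 -5 10;-150 25 0 0 0 -8 10;-190 38 0 0 0 -11 10;-230 55 0 0 0 -14 10;-270 73 0 0 0 -17 10;-310 95 0 0 0 -19 10;-350 120 0 0 0 -21 10;-390 147 0 0 0 -23 10;-425 172 0 0 0 -25 10;-445 186 0 0 0 -25.4 10'
python3 - <<'E'
from h import *
o,p,R=state(); print(p,yawof(R)); plan([.4646,.2556,.2513],Rdown(-94.5))
E
```

```text
clock: 35.33
tcp_pos: [0.4651, 0.2453, 0.2491]
orientation: [-2.136, 2.303, 0.002]
contact_force: [-0.4, -0.7, -2.7]
grip_width: 0.0142
[0.46510919 0.24532433 0.24914308] -94.28681466880818
shift [-10.2   1.3  -2.1] turn [0.  0.1 0.2]
```

```bash
python3 -m handwheel '-10 1 20 0 0 0 10;-10 1 60 0 0 0 10;-10 1 100 0 0 0 10;-10 1 140 0 0 0 10;-10 1 170 0 0 0 10;-10 1 185 0 0 0 10;-10 1 191 0 0 0 10;-10 1 191 0 0 0 10'
python3 - <<'E'
from h import *
o,p,R=state(); print(p,yawof(R),o["contact_force"])
save("wrist","w17",scale=1.5)
E
```

```text
clock: 36.33
tcp_pos: [0.4652, 0.2525, 0.0581]
orientation: [-2.133, 2.306, -0.0]
contact_force: [0.6, -0.9, -1.6]
grip_width: 0.0138
[0.46523394 0.25251762 0.05811447] -94.46768670398185 [ 0.60709555 -0.93790123 -1.55214159]
```

View pics/w17.png

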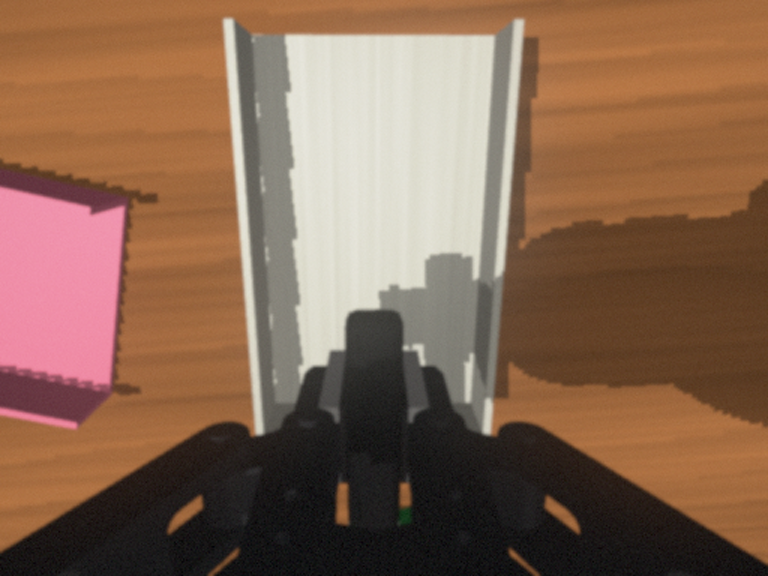

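```bash
python3 -m handwheel '0 0 3 0 0 0 10;0 0 5 0 0 0 10;0 0 6.5 0 0 0 10;0 0 6.5 0 0 0 10;0 0 6.5 0 0 0 10'
python3 -m handwheel '0 0 0 0 0 0 20;0 0 0 0 0 0 35;0 0 0 0 0 0 40;0 0 0 0 0 0 40;0 0 -20 0 0 0 40;0 0 -60 0 0 0 40;0 0 -110 0 0 0 40;0 0 -160 0 0 0 40;0 0 -180 0 0 0 40;0 0 -180 0 0 0 40'
python3 - <<'E'
from h import *
o,p,R=state(); print(p,yawof(R),o["contact_force"])
save("wrist","w18",scale=1.5);save("top","t7",scale=1.5);save("scene","s10",scale=1.5)
plan([.716,.0053,.20],Rdown(-43.46))
E
```

```text
clock: 37.0
tcp_pos: [0.4648, 0.2525, 0.0522]
orientation: [-2.133, 2.305, -0.001]
contact_force: [-2.0, -1.1, 9.8]
grip_width: 0.0137
clock: 38.25
tcp_pos: [0.4654, 0.2527, 0.2327]
orientation: [-2.131, 2.304, -0.002]
contact_force: [0.3, 0.1, -0.2]
grip_width: 0.0403
[0.4654449  0.25265069 0.23269946] -94.46813102376746 [ 0.29777171  0.06111583 -0.15609074]
shift [ 225.8 -270.5   29.6] turn [  0.1  -0.  -51. ]
```

View pics/t7.png

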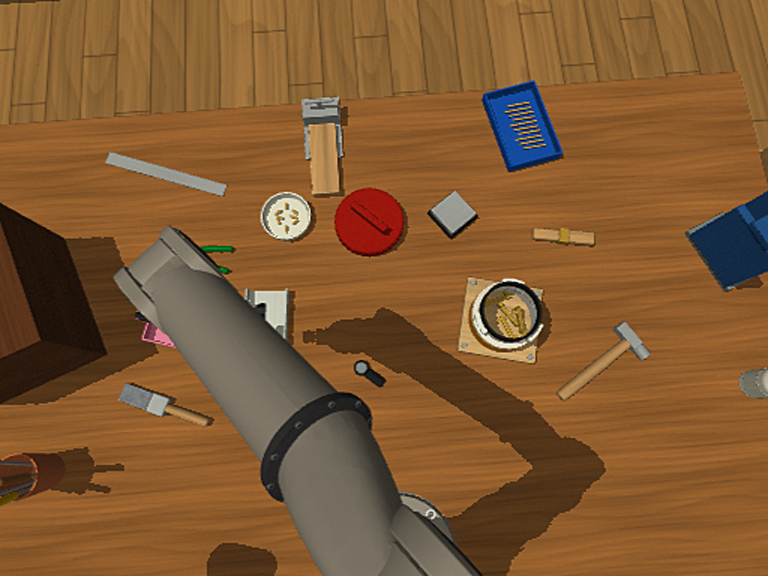

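View pics/s10.png

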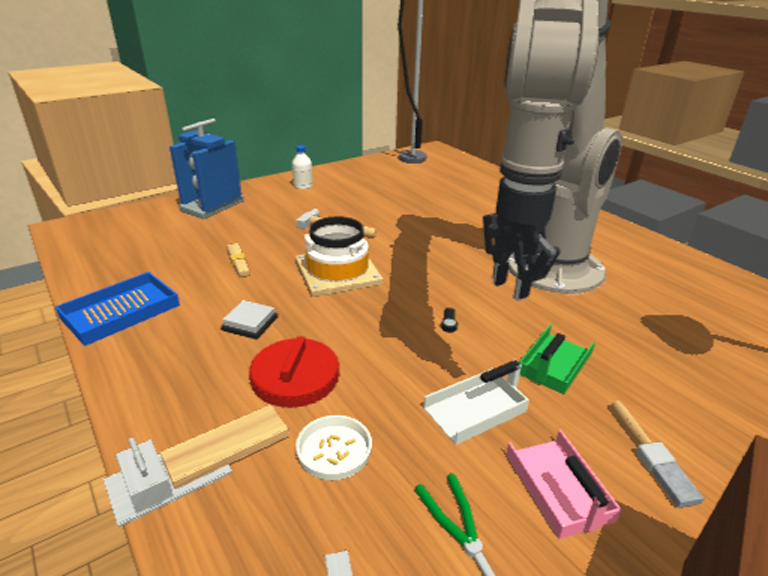

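The scoop is empty and flat at scene (475,405). The tub holds the offcuts, and none are loose. Now the lid.

```bash
python3 -m handwheel '35 -42 0 0 0 -8 50;70 -84 0 0 0 -16 50;105 -126 0 0 0 -24 50;140 -168 0 0 0 -32 50;175 -210 0 0 0 -40 50;205 -245 0 0 0 -48 50;226 -270 10 0 0 -51 50;226 -270 30 0 0 -51 50;226 -270 30 0 0 -51 50;226 -270 30 0 0 -51 50'
python3 - <<'E'
from h import *
o,p,R=state(); print(p,yawof(R),o["contact_force"],o["joints"].round(2)); plan([.716,.0053,.0345],Rdown(-43.46))
save("wrist","w19",scale=1.5)
E
```

```text
clock: 39.65
tcp_pos: [0.7155, 0.0076, 0.201]
orientation: [-2.919, 1.16, 0.002]
contact_force: [0.3, 0.3, 0.0]
grip_width: 0.0499
[0.71551896 0.00757543 0.20097156] -43.34286224134506 [0.33374932 0.26448777 0.01239321] [ 0.2   0.61 -0.46  1.45  0.28  1.15 -1.06]
shift [  2.1   1.3 166.5] turn [0.  0.1 0.1]
```

View pics/w19.png

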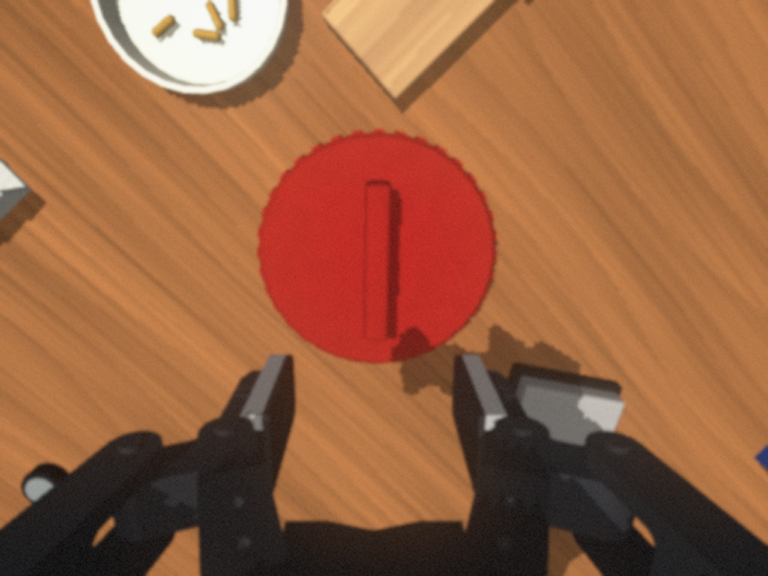

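```bash
python3 -m handwheel '2 1 40 0 0 0 50;2 1 80 0 0 0 50;2 1 120 0 0 0 50;2 1 150 0 0 0 50;2 1 161 0 0 0 50;2 1 166 0 0 0 50;2 1 166 0 0 0 50;2 1 166 0 0 0 50'
python3 -m handwheel '0 0 0 0 0 0 10;0 0 0 0 0 0 10;0 0 0 0 0 0 10;0 0 0 0 0 0 10;0 0 0 0 0 0 10;0 0 0 0 0 0 10' 60
python3 - <<'E'
from h import *
o,p,R=state(); print(p,yawof(R),o["contact_force"],o["grip_width"])
save("wrist","w20",scale=1.5)
E
```

```text
clock: 40.7
tcp_pos: [0.7179, 0.0038, 0.0366]
orientation: [-2.917, 1.163, -0.003]
contact_force: [0.1, 0.4, -0.3]
grip_width: 0.0501
clock: 41.45
tcp_pos: [0.7175, 0.0038, 0.0359]
orientation: [-2.918, 1.163, -0.001]
contact_force: [-0.8, 0.5, 5.2]
grip_width: 0.0144
[0.71749071 0.00376492 0.03585134] -43.46342540277596 [-0.79301613  0.45289836  5.21569051] 0.014354317506705055
```

View pics/w20.png

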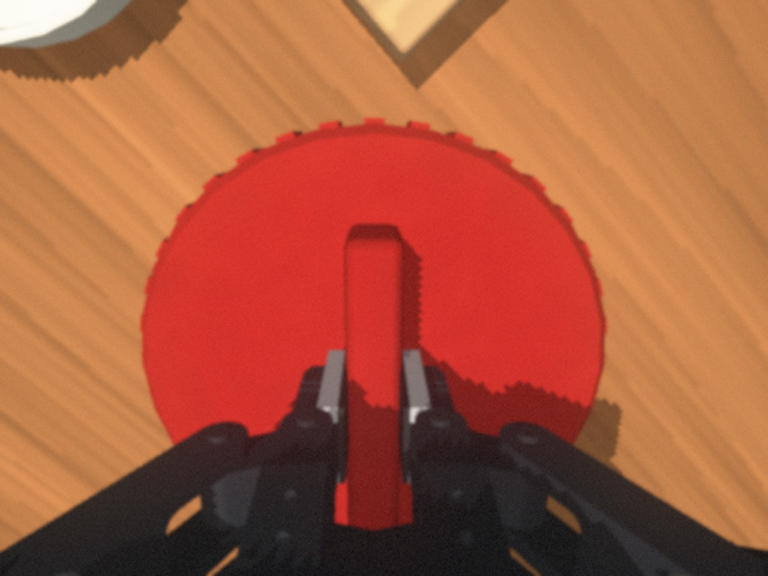

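The grip looks the same as at removal. Carrying the lid back to its lift-off pose.

```bash
python3 -m handwheel '0 0 -5 0 0 0 10;0 0 -20 0 0 0 10;0 0 -60 0 0 0 10;0 0 -110 0 0 0 10;0 0 -160 0 0 0 10;0 0 -165 0 0 0 10;0 0 -165 0 0 0 10'
python3 - <<'E'
from h import *
o,p,R=state(); print(p,yawof(R),o["contact_force"]); plan([.4655,-.2686,.20],Rdown(-43.46))
E
```

```text
clock: 42.38
tcp_pos: [0.7168, 0.0036, 0.2004]
orientation: [2.918, -1.163, 0.001]
contact_force: [-0.2, -1.2, -1.6]
grip_width: 0.0146
[0.71676049 0.00360867 0.20044962] -43.45727133601016 [-0.23618903 -1.17100012 -1.58378042]
shift [  4.8 370.4   0.5] turn [ 0. -0.  0.]
```

```bash
python3 -m handwheel '1 45 0 0 0 0 10;1 90 0 0 0 0 10;2 140 0 0 0 0 10;3 190 0 0 0 0 10;3 240 0 0 0 0 10;4 290 0 0 0 0 10;5 335 0 0 0 0 10;5 365 0 0 0 0 10;5 370 0 0 0 0 10;5 370 0 0 0 0 10;5 370 30 0 0 0 10;5 370 30 0 0 0 10'
python3 - <<'E'
from h import *
o,p,R=state(); print(p,yawof(R),o["contact_force"]); plan([.4657,-.2686,.145],Rdown(-43.46))
save("wrist","w21",scale=1.5); save("scene","s11",(170,90,330,210),4)
E
```

```text
clock: 43.88
tcp_pos: [0.4655, -0.2661, 0.1681]
orientation: [-2.919, 1.159, 0.008]
contact_force: [-0.1, 0.4, -1.0]
grip_width: 0.0147
[ 0.46545107 -0.26607394  0.16806692] -43.30361331505779 [-0.0656931   0.351298   -1.00586279]
shift [ 2.   1.7 23.1] turn [0.  0.3 0.2]
```

View pics/w21.png

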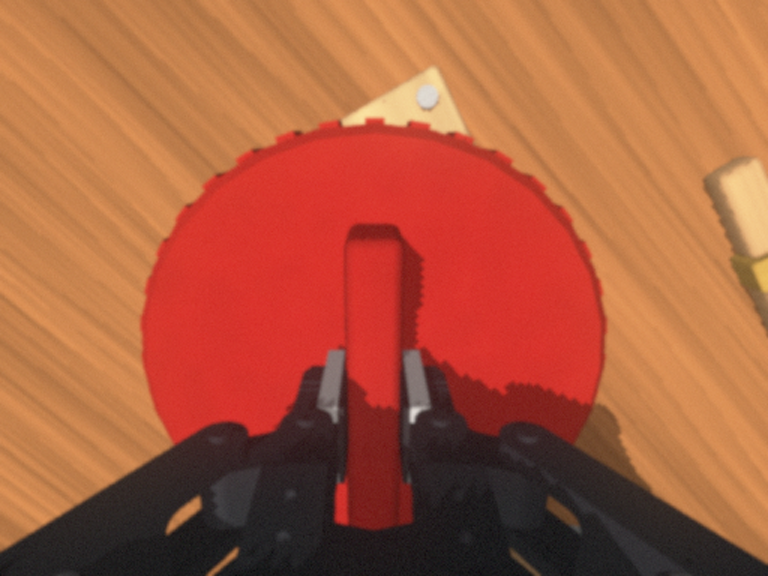

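View pics/s11.png

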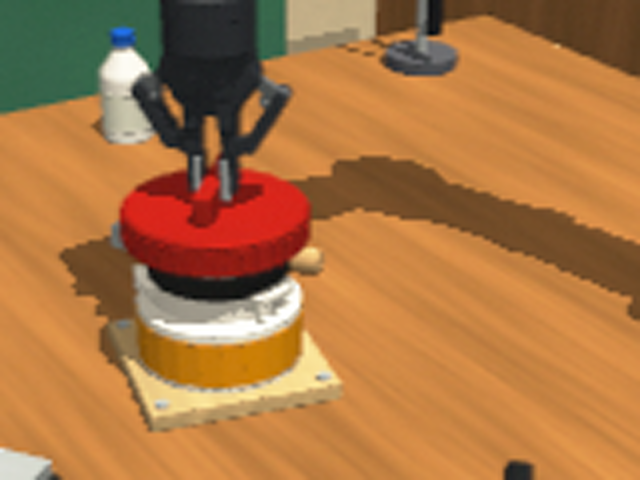

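```bash
python3 -m handwheel '0 0 0 0 0 0 10;0 0 0 0 0 0 10'
python3 - <<'E'
from h import *
o,p,R=state(); print(p,yawof(R),o["contact_force"]); plan([.4658,-.2686,.145],Rdown(-43.46))
E
```

```text
clock: 44.22
tcp_pos: [0.4667, -0.2684, 0.1709]
orientation: [2.918, -1.163, 0.002]
contact_force: [-0.8, 0.9, -1.4]
grip_width: 0.0145
[ 0.46672628 -0.26836942  0.17094267] -43.44572228218166 [-0.82895249  0.86840849 -1.35802704]
shift [-0.5  0.8 25.9] turn [-0.  -0.1  0. ]
```

```bash
python3 -m handwheel '-0.5 0.8 12 0 0 0 10;-0.5 0.8 24 0 0 0 10;-0.5 0.8 30 0 0 0 10;-0.5 0.8 34 0 0 0 10;-0.5 0.8 37 0 0 0 10;-0.5 0.8 38 0 0 0 10;-0.5 0.8 38 0 0 0 10'
python3 - <<'E'
from h import *
o,p,R=state(); print(p,yawof(R),o["contact_force"],o["moment"])
save("scene","s12",(170,90,330,210),4)
E
```

```text
clock: 45.1
tcp_pos: [0.4653, -0.2686, 0.1322]
orientation: [2.918, -1.163, 0.0]
contact_force: [0.7, -0.7, -1.7]
grip_width: 0.0146
[ 0.46532545 -0.26857647  0.13222562] -43.455951985905706 [ 0.67216091 -0.70666364 -1.73438633] [ 0.0616746   0.03740305 -0.02916933]
```

View pics/s12.png

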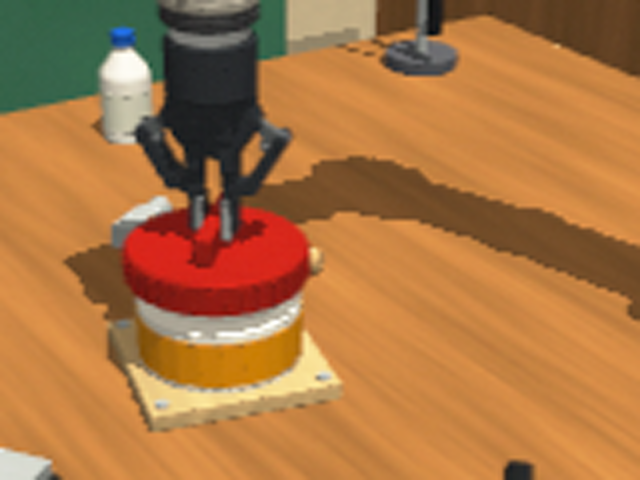

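```bash
python3 -m handwheel '0 0 2 0 0 0 10;0 0 4 0 0 0 10;0 0 6 0 0 0 10;0 0 8 0 0 0 10;0 0 8 0 0 0 10'
python3 - <<'E'
from h import *
o,p,R=state(); print(p,yawof(R),o["contact_force"],o["moment"])
E
```

```text
clock: 45.78
tcp_pos: [0.4656, -0.2687, 0.1249]
orientation: [2.918, -1.163, 0.001]
contact_force: [-3.3, 0.6, 9.3]
grip_width: 0.0148
[ 0.46556435 -0.26871779  0.12485771] -43.45988388455488 [-3.2571      0.64306205  9.31312437] [0.22091067 0.56962147 0.04051734]
```

```bash
python3 -m handwheel '0 0 1 0 0 0 10;0 0 2.5 0 0 0 10;0 0 2.5 0 0 0 10;0 0 2.5 0 0 0 10'
python3 - <<'E'
from h import *
o,p,R=state(); print(p,yawof(R),o["contact_force"],o["moment"])
E
```

```text
clock: 46.28
tcp_pos: [0.4656, -0.2687, 0.1227]
orientation: [2.918, -1.163, 0.001]
contact_force: [-3.0, 2.1, 11.5]
grip_width: 0.0146
[ 0.46562249 -0.268692    0.12274739] -43.46360912061219 [-2.97592557  2.06532384 11.46157717] [0.39117152 0.80182265 0.0358746 ]
```

```bash
python3 -m handwheel '0 0 0.3 0 0 8 10;0 0 0.3 0 0 16 10;0 0 0.3 0 0 24 10;0 0 0.3 0 0 32 10;0 0 0.3 0 0 40 10;0 0 0.3 0 0 48 10;0 0 0.3 0 0 55 10;0 0 0.3 0 0 60 10;0 0 0.3 0 0 62 10;0 0 0.3 0 0 63 10;0 0 0.3 0 0 63 10'
python3 - <<'E'
from h import *
o,p,R=state(); print(p,yawof(R),o["contact_force"],o["moment"])
save("wrist","w22",scale=1.5)
E
```

```text
clock: 47.65
tcp_pos: [0.4663, -0.2695, 0.123]
orientation: [-1.881, 2.515, -0.005]
contact_force: [-2.1, -0.4, 12.2]
grip_width: 0.0143
[ 0.46628534 -0.26947129  0.12300309] -106.41266297345732 [-2.07175414 -0.35542666 12.24692323] [0.02634549 0.66699154 0.37207816]
```

View pics/w22.png

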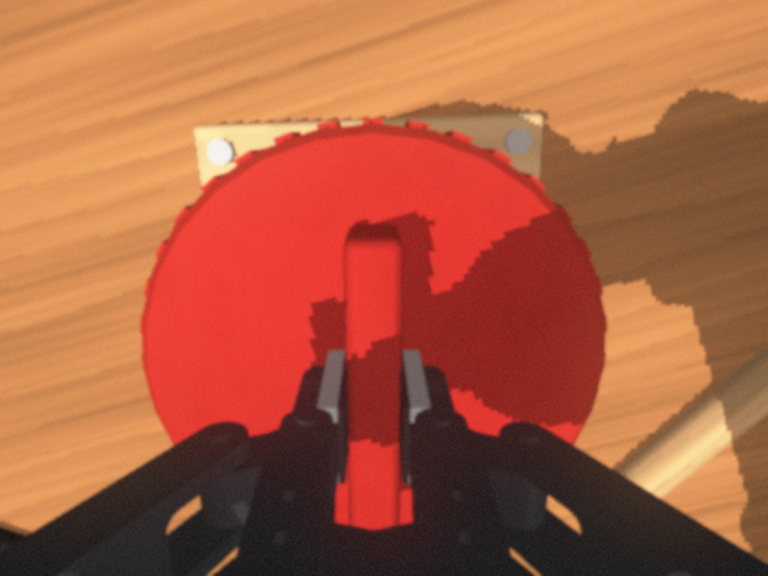

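```bash
python3 -m handwheel '0 0 0 0 0 1 10;0 0 0 0 0 2 10;0 0 0 0 0 2 10'
python3 - <<'E'
from h import *
o,p,R=state(); print(p,yawof(R),o["contact_force"],o["moment"])
E
```

```text
clock: 48.08
tcp_pos: [0.4652, -0.2696, 0.1229]
orientation: [1.839, -2.546, 0.003]
contact_force: [-6.7, -1.0, 15.1]
grip_width: 0.0144
[ 0.4651896  -0.26962344  0.12290237] -108.32254312684496 [-6.74631731 -0.98539392 15.14742435] [-0.04024049  1.22913931  1.03054195]
```

The stop is felt (moment 1.0 N m). Easing back a little, letting up and checking the lock before release.

```bash
python3 -m handwheel '0 0 0 0 0 -3 10;0 0 -2 0 0 -4 10;0 0 -4 0 0 -4 10;0 0 -5.5 0 0 -4 10;0 0 -5.5 0 0 -4 10'
python3 - <<'E'
from h import *
o,p,R=state(); print(p,yawof(R),o["contact_force"],o["moment"])
E
python3 -m handwheel '0 0 -2 0 0 0 10;0 0 -4 0 0 0 10;0 0 -4 0 0 0 10'
python3 - <<'E'
from h import *
o,p,R=state(); print(p,yawof(R),o["contact_force"],o["moment"])
E
```

```text
clock: 48.7
tcp_pos: [0.4664, -0.2694, 0.1279]
orientation: [-1.923, 2.483, -0.004]
contact_force: [0.7, -0.4, 5.5]
grip_width: 0.0147
[ 0.46635994 -0.26936815  0.12785654] -104.48047936315605 [ 0.66821469 -0.35813592  5.5265038 ] [-0.09125239  0.00944377 -0.06974103]
clock: 49.08
tcp_pos: [0.4662, -0.2692, 0.1289]
orientation: [-1.924, 2.482, -0.003]
contact_force: [10.2, -6.1, -20.4]
grip_width: 0.0145
[ 0.46623145 -0.2692356   0.12889282] -104.45237318683333 [ 10.20913415  -6.09890228 -20.40746455] [-1.2861148  -2.09340648 -0.06685081]
```

The lid resists a 20 N upward pull, so it is locked. Relaxing the pull, releasing and withdrawing.

```bash
python3 -m handwheel '0 0 2 0 0 0 10;0 0 3 0 0 0 10;0 0 3 0 0 0 10;0 0 3 0 0 0 20;0 0 3 0 0 0 40;0 0 3 0 0 0 40;0 0 3 0 0 0 40;0 0 -20 0 0 0 45;0 0 -70 0 0 0 60;0 0 -120 0 0 0 60;0 0 -170 0 0 0 60;0 0 -170 0 0 0 60'
python3 - <<'E'
from h import *
o,p,R=state(); print(p,yawof(R),o["contact_force"],o["grip_width"])
f=save("wrist","w23",scale=1.5);save("scene","s13",scale=1.5);save("top","t8",scale=1.5)
E
```

```text
clock: 50.58
tcp_pos: [0.4673, -0.2694, 0.3052]
orientation: [-1.922, 2.481, -0.012]
contact_force: [-0.1, 0.2, -0.8]
grip_width: 0.0602
[ 0.46732576 -0.26942976  0.30519497] -104.46681040658386 [-0.11522907  0.23568175 -0.81614077] 0.0601997490470885
```

View pics/w23.png

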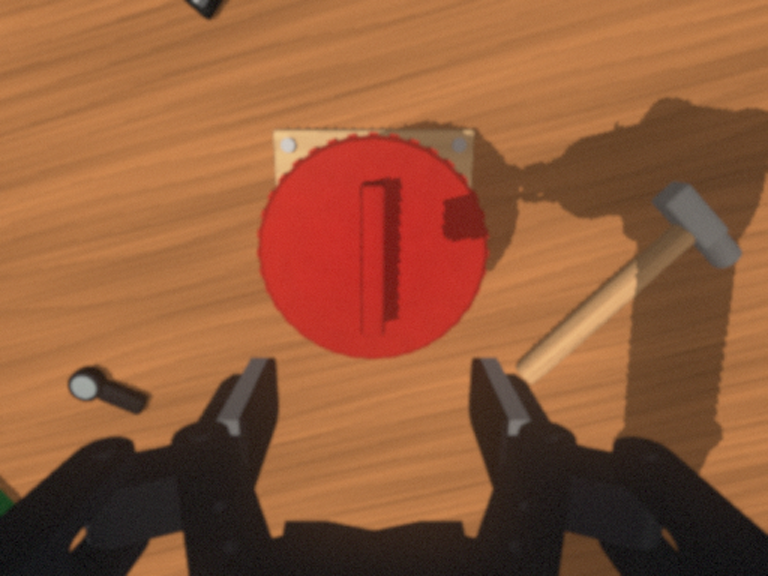

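View pics/s13.png

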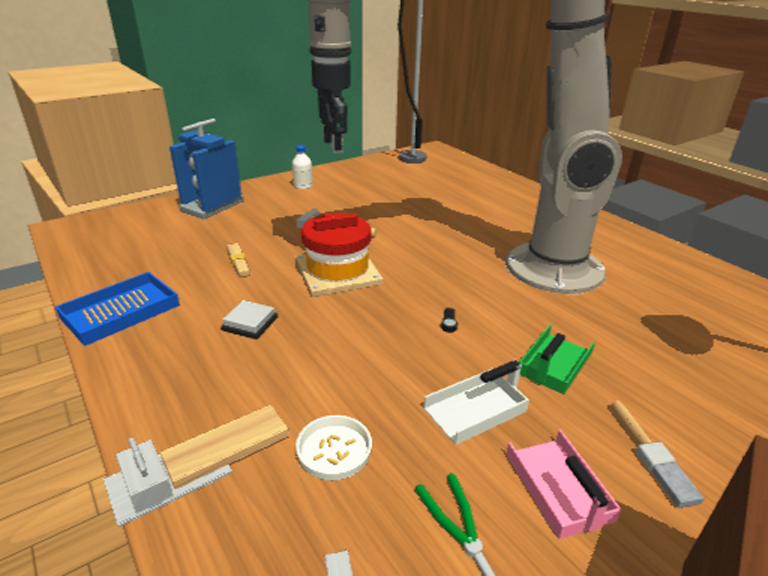

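View pics/t8.png

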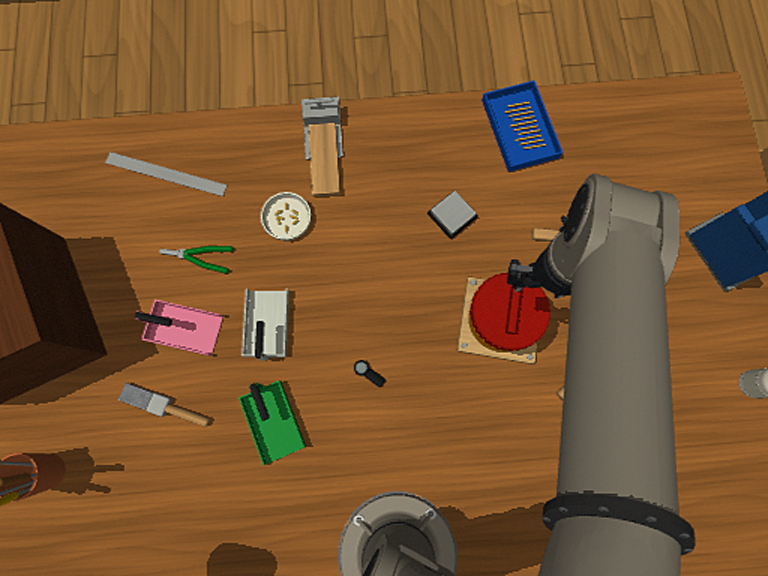

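Run:
```python
from h import *
im=cv2.cvtColor(load("t7")["pixels"],cv2.COLOR_RGB2BGR)
cv2.imwrite("pics/c4.png",cv2.resize(im[180:240,305:370],None,fx=9,fy=9,interpolation=cv2.INTER_CUBIC))
```

```text
(no output)
```

View pics/c4.png

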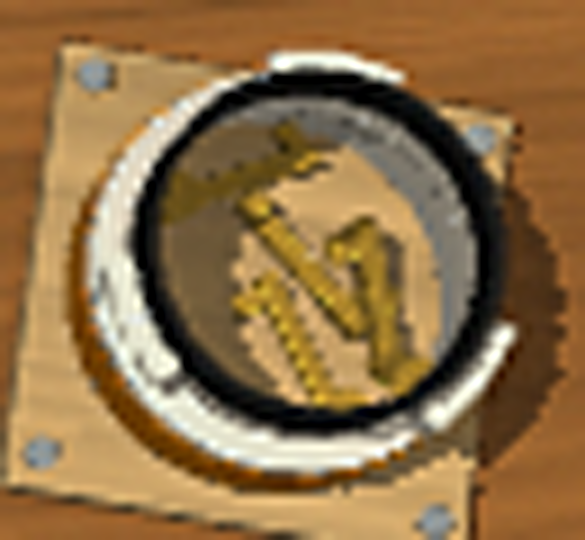

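All four offcuts are in the tub: one in shadow at (240,175), the others at (300,260), (375,300) and (300,350). Handing in.

Run:
```python
from bench import workorder
print(workorder.hand_in())
```

```text
the job is handed in; nothing more can be done
None
```

The job is done and handed in, at about 51 s of the 208 s allowed. I unlocked the lid and laid it on the bench, then put the two loose offcuts in by hand. After that I tipped the scoop's two offcuts in, set the empty scoop back flat in its old place, and put the lid back on and locked it.

**Last checks:**
- **Offcuts:** before the lid went back on, the top camera showed all four in the tub. No loose ones were visible on the bench in any view.
- **Lid:** pushed down, it turned clockwise to a firm stop (about 1 N m). After letting up, it held against a 20 N upward pull.
- **Other things:** by eye, the bystanders looked unmoved in the last scene and top views.
- **Disagreements:** the top and wrist cameras differed by about 3 mm, so I used averages. When I gripped the lid again on the bench it shifted about 2 mm, and the fingers sat about 1.7 mm higher on the rib than at removal. Neither stopped it locking.

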